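# Seal culture bottles and load the flip-top incubator

### The job

First raise the incubator's lid and push its folding stay past straight so that it locks and the lid stays up unaided. Then stand all the culture bottles upright on the yellow marks of the stopper press, pull its sprung arm all the way down so that one stroke drives all the stoppers home, and ease the arm slowly back up without letting it fly. Finally stand all the bottles upright on the incubator floor, leave the lid locked open for the next batch, and disturb nothing else on the bench.

Things in the scene. Friction and masses are not known exactly. Their poses are not given: they have to be found in the camera images.
- incubator: White flip-top bench incubator, fixed: an open box 220 (x) x 300 (y) x 95 high, walls 12 thick, inner steel floor 30 above the bench, with a blue hinged lid. Origin: centre of its underside; x points to its back (the hinge side), y to its left, z up. The floor inside is 196 x 276. Sizes in mm.
- lid (a joint): Incubator lid angle, rad: 0 closed, grows as the front edge rises. The stay lets it reach 1.29 at most. The lid is a shallow blue cap 30 deep, 0.55 kg. Its slightly stiff hinge alone holds it only above about 1.1 rad; lower down it falls shut. Sizes in mm.
- lid_hinge (a point): Middle of the lid's hinge line, at the back rim of the incubator, 95 above the bench; the hinge line runs along the incubator's y. Sizes in mm.
- lid_handle (a point): Middle of the lid's steel bar handle: round bar 14 dia, 130 long along the incubator's y, standing 42 off the lid's front face (gap behind it 35). Closed it is 262 in front of the hinge line and 10 above it. It turns with the lid. Sizes in mm.
- stay (a joint): Elbow angle of the two-link folding stay on the incubator's right (-y) side, rad: 0 folded, 2.94 with the links in line, 3.12 at its stop past straight: locked, the lid then rests on it. Short of straight it folds freely. With the lid at 1.21 the elbow is 0.6 short of straight, bulging forward; pushing it back (few N) lifts the lid the rest and locks it.
- stay_knob (a point): On the axis of the red round knob on the stay's elbow (20 dia, sticking out 55 to the incubator's right, -y); the point is 15 short of its outer end. Locked, it stands about 150 above the bench, 78 in front of the hinge line and 52 right of the incubator's side; folded, low beside the box. Sizes in mm.
- press: Grey bench stopper press, fixed: plate 220 (x) x 284 (y) x 20 thick (its top is the bed, x -83 to +137) with three yellow disc marks 52 dia at x +10, y -80, 0, +80. Origin: on the underside of the plate, 110 in front of the arm's hinge line; x to its back, y to its left. Two back posts carry the hinge 96.5 above the bench. Sizes in mm.
- press_arm (a joint): Angle of the sprung press arm, rad: 0 at rest, leaning 0.15 back past upright; 1.72 fully down, level to the front. A spring (about 0.8 N m/rad) returns it; let go, it flies up. Its aluminium press bar (34 deep, 225 wide, 100 from the hinge) comes down level on stoppers over the yellow marks and pushes them home in the last 0.08 rad; up to about 15 N at the handle. Sizes in mm.
- press_hinge (a point): Middle of the press arm's hinge line, which runs along the press's y. Sizes in mm.
- press_handle (a point): Middle of the press arm's handle: black round cross bar 16 dia, 230 long along the press's y, 210 from the hinge line; below/behind it the yoke is open for 85, 220 wide. It starts above the hinge, leaning 0.15 rad back, and swings forward and down. Sizes in mm.
- bottle_amber_center (a point): Centre (34 above its foot) of the amber culture bottle: 46 dia, straight up to 49, then shoulder and neck 29 dia to 68 high; with the raised stopper 80, with it home 73; 0.14 kg, z up. Absent (None) in some starts. Sizes in mm.
- stopper_amber (a joint): How far the amber bottle's black rubber stopper (25 dia) has been pushed in, m: 0 raised at the start, 0.007 fully home; about 5 N of friction. It stays where it is pushed.
- bottle_red_center (a point): Centre (34 above its foot) of the red culture bottle: 46 dia, straight up to 49, then shoulder and neck 29 dia to 68 high; with the raised stopper 80, with it home 73; 0.14 kg, z up. Absent (None) in some starts. Sizes in mm.
- stopper_red (a joint): How far the red bottle's black rubber stopper (25 dia) has been pushed in, m: 0 raised at the start, 0.007 fully home; about 5 N of friction. It stays where it is pushed.
- bottle_violet_center (a point): Centre (34 above its foot) of the violet culture bottle: 46 dia, straight up to 49, then shoulder and neck 29 dia to 68 high; with the raised stopper 80, with it home 73; 0.14 kg, z up. Absent (None) in some starts. Sizes in mm.
- stopper_violet (a joint): How far the violet bottle's black rubber stopper (25 dia) has been pushed in, m: 0 raised at the start, 0.007 fully home; about 5 N of friction. It stays where it is pushed.
- dish_pink: single pink culture dish, 90 dia x 16. Bystander, not to be disturbed; origin at the centre of its foot. Sizes in mm.
- dish_pair: two purple culture dishes stacked, 90 dia x 32 (behind the waiting bottles). Bystander, not to be disturbed; origin at the centre of its foot. Sizes in mm.
- stack_red: stack of six red culture dishes, 90 dia x 96 (right of the press). Bystander, not to be disturbed; origin at the centre of its foot. Sizes in mm.
- reagent: amber reagent bottle with blue cap, 64 dia x 130. Bystander, not to be disturbed; origin at the centre of its foot. Sizes in mm.
- beaker: clear beaker, 70 dia x 90. Bystander, not to be disturbed; origin at the centre of its foot. Sizes in mm.
- marker: black marker pen lying on the bench, 16 dia x 146. Bystander, not to be disturbed; origin at the middle of its axis. Sizes in mm.
Things that resemble listed ones, but are neither listed nor needed, are in the scene too. Of the things that look like the part that bears bottle_red_center, take the one that is farthest to the robot's right at the start.

How it is judged:
By the outcome, as a careful person would: the job done as asked, in the order asked, and still so for the second after the job is handed in, with the robot touching nothing.
Of bottle_amber, bottle_red, bottle_violet only 2 to 3 are there at a start; the rules pass over those that are not, and their reading is None.
At some moment in a run one of bottle_amber, bottle_red, bottle_violet may be knocked a few centimetres aside while the robot is not near it.
It also fails if it takes over 210 s, if anything falls off the work surface, if the arm or the gripper's body presses on something with over 40 N, if the wrist force passes 120 N, or if a joint passes its speed limit or range.

### The arm

A 6-joint arm with a two-finger parallel gripper is mounted at the origin on the work surface. World frame = base frame: x ahead of the robot, y to its left, z up, the work surface at z = 0. Lengths are in m, angles in degrees, forces in N, time in s.
With the tool pointing down it reaches from about 0.4 to 0.825 m from the base axis. Payload 7 kg.
Tool frame: the origin (TCP) lies midway between the tips of the shut fingers; the grasp point (between the pads) lies r.pinch_z behind it (r.pinch_z is the distance from the TCP to the grasp point, in m); z points along the fingers, y is the line along which they close (so a half turn about z gives the same grasp; the last joint's range is limited). The gripper opens to 88 mm and grips with 3 to 60 N. Pads are 19 mm wide; open, the fingers measure 130 mm over their backs; the gripper's body (78 mm by 193 mm) begins 47 mm behind the grasp point.
Start: joints at [82.798, 20.546, 0.682, 0, -70.136, -16.507], TCP at [0.271, 0.618, 0.227] pointing down, gripper open.
Joint ranges: [-176.03, 176.03], [-82.01, 121.73], [-58.28, 71.71], [-173.87, 95.51], [-174.79, -0.11], [-173.66, 173.66]. Speed limits (degrees/s): [136.94, 136.94, 172.46, 180, 180, 180].

### API

Orientations are given as [roll, pitch, yaw] about the fixed x, y, z axes, in that order (R = Rz(yaw) Ry(pitch) Rx(roll)).
In Python, from plant import r, optics, job gives the robot as it stands.
- The arm moves only by the shell command python3 -m crank 'ROWS' [FORCE]. ROWS is JSON, a list of rows, each an object with "xyz": the shift along the tool's x, y, z in units of 30 mm (1.0 is 30 mm), a list of three; "delta_rot": the turn, a rotation vector about the tool's x, y, z in degrees, a list of three; "claw": the closure, from 0 (fully open) to 1 (shut). A call has 1 to 20 rows; each row is the pose to reach, as a shift and turn from the pose commanded when the call began, along the tool's axes at that moment; what a row does not reach only later rows make up. A row lasts 1/8 s, in which the tool goes at most 62.5 mm and 10.7 degrees, less where a joint would pass 70% of its speed; a pose out of reach is approached as far as the arm can. A call with a gripper value outside its range is refused whole. The fingers move at their own pace and stop on an object; FORCE is the grip in N (left out, the last holds). Time passes only in rows, so rows that repeat a pose let the fingers close. It gives the time, the measured TCP pose, the force, the opening and the grip force at its end, in the units of the state.
- r.get_state(): the state, without advancing time (a new reading comes with each control period).
- optics.capture(name): name is "scene" or "top" or "wrist"; returns a dict with "img" (384x512x3 uint8, blue, green, red), "fovy" (degrees; the focal length in pixels is half the picture's height over the tangent of half this angle, whatever the lens; pixels are square), "cx", "cy" (the principal point, pixels), "eye" and "rotation" of the camera in the world; the wrist camera has in their place "hand_eye" (4x4, takes a point from camera to tool coordinates, whose origin is the TCP and whose axes are the flange's). Camera axes: x right, y up, looking along -z (the intrinsics and any distortion apply to the point x, -y, -z); pixel columns grow to the right and rows downward; lengths in m; the calibration is good to about 2 mm. The wrist camera is an equidistant fisheye: a pixel r from the principal point sees the ray r / f radians off the axis. A picture is of the moment at which its call begins: read the wrist's pose just before it. There is no depth.
- job.close_job(): hands the job in; it is judged then, once.
The state is a dict: "time_s": time; "joints": joint angles; "qd": joint speeds; "joint_torque": joint torques, N m; "tcp_pos": TCP position; "eef_rot": TCP orientation; "contact_force": force on the tool from outside, world axes, zero at the start; "moment": the same for the moment, N m; "gripper_width": finger opening in m; "gripper_force": force on a finger pad.
Only numpy, scipy, OpenCV 4.12 (cv2) and the standard library are available. Lean on these libraries where they do the work, as an engineer would, in place of code of your own. Each camera call takes 0.05 s, during which the arm holds its last target. There are 200 camera calls.

## Working session

There is one attempt and no reset: what is moved stays moved. The work goes in short steps, Python scripts to look and compute and a shell command to move; the robot and the scene stay as the last step left them, time stands still between calls to the robot, and variables do not carry over. Pictures are saved under pics/ and viewed, at most 14 in all, crops included, and the job is handed in when it is done.

```bash
ls; mkdir -p pics
python3 - <<'E'
from plant import r, optics
import cv2,numpy as np
print(r.get_state(), r.pinch_z)
for n in ["scene","top"]:
    c=optics.capture(n); print({k:v for k,v in c.items() if k!='img'}); cv2.imwrite(f'pics/{n}0.png',cv2.resize(c['img'],(800,600),interpolation=cv2.INTER_CUBIC))
    np.save(f'{n}.npy',c,allow_pickle=True)
E
```

```text
pics
{'time_s': 0.0, 'joints': array([ 8.27969220e+01,  2.05917799e+01,  6.34053832e-01, -1.98087554e-02,
       -7.01366924e+01, -1.65053789e+01]), 'qd': array([ 0.05570662, -0.04848071,  0.00470724, -0.06105121, -0.05812673,
       -0.12307212]), 'joint_torque': array([-1.33876292e-03, -5.82723141e+01,  2.93048537e+01,  6.99690789e+00,
        6.72890237e-03, -1.82873127e-04]), 'tcp_pos': array([0.2712518 , 0.61756241, 0.22562191]), 'eef_rot': array([ 1.79904181e+02, -8.97318371e-03, -2.37151954e+01]), 'contact_force': array([-0.45388307, -0.80637209,  0.19391762]), 'moment': array([0.01511558, 0.05593257, 0.0472617 ]), 'gripper_force': 0.0, 'gripper_width': 0.08763013061071866} 0.0188
{'fovy': 52.33450446193856, 'cx': 255.7393132231272, 'cy': 187.20819295983608, 'eye': array([ 1.19011716, -0.10970954,  0.99940526]), 'rotation': array([37.64625817, -1.07425811, 90.29031389])}
{'fovy': 53.765057741308595, 'cx': 250.94136541020038, 'cy': 186.15470212762514, 'eye': array([ 0.4858621 , -0.10413367,  1.27841262]), 'rotation': array([  4.61722018,   0.53909994, -89.24424558])}
```

View pics/scene0.png

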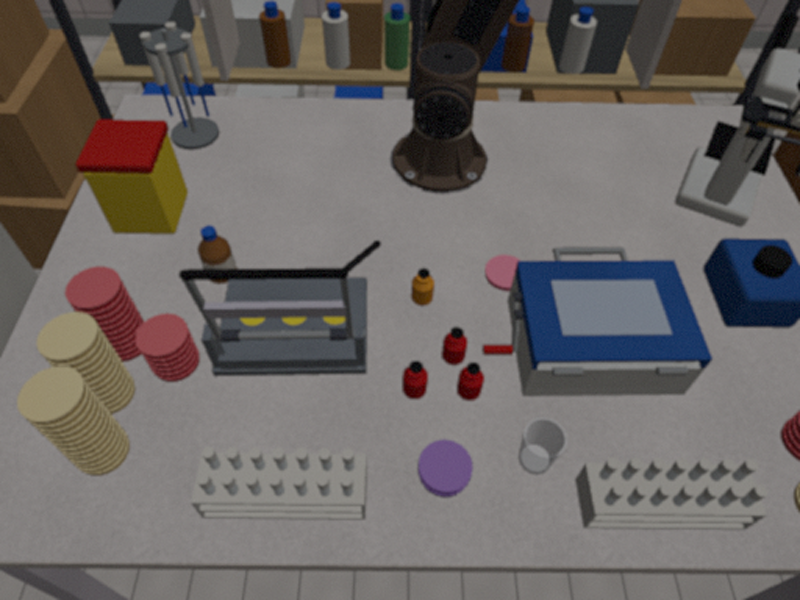

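View pics/top0.png

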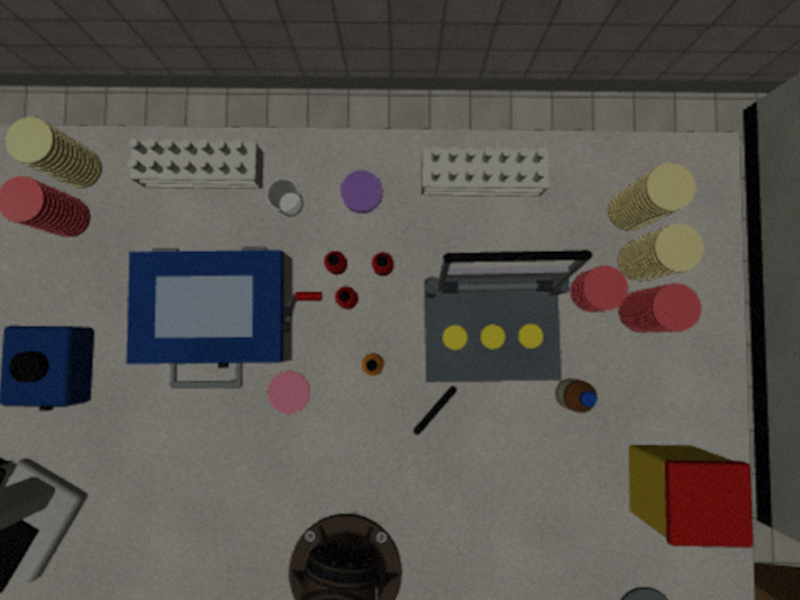

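The top view shows the incubator at left with its handle toward the robot, and the red stay knob at (308,296). The press is at right, with marks at (455,337), (493,336) and (530,336). The amber bottle is at (372,363). There are three red bottles, and the rightmost is at (382,263). No violet bottle is present.

```bash
cat > h.py <<'E'
import numpy as np, cv2
from scipy.spatial.transform import Rotation as R
def cam(n):
    c=np.load(f'{n}.npy',allow_pickle=True).item() if isinstance(n,str) else n
    f=192/np.tan(np.radians(c['fovy']/2)); return c,f,R.from_euler('xyz',c['rotation'],degrees=True).as_matrix()
def ray(n,u,v,s=1.5625):
    c,f,M=cam(n); u=(u+.5)/s-.5; v=(v+.5)/s-.5
    d=M@np.array([(u-c['cx'])/f,-(v-c['cy'])/f,-1.]); return c['eye'],d
def atz(n,u,v,z,s=1.5625):
    e,d=ray(n,u,v,s); return e+d*(z-e[2])/d[2]
def tri(a,b,s=1.5625):  # top px, scene px
    e1,d1=ray('top',*a,s); e2,d2=ray('scene',*b,s)
    t=np.linalg.lstsq(np.c_[d1,-d2],e2-e1,rcond=None)[0]
    p,q=e1+t[0]*d1,e2+t[1]*d2; return (p+q)/2,np.linalg.norm(p-q)
def proj(n,p,s=1.5625):
    c,f,M=cam(n); q=M.T@(np.array(p)-c['eye']); return np.array([(c['cx']+f*q[0]/-q[2]+.5)*s-.5,(c['cy']-f*q[1]/-q[2]+.5)*s-.5])
E
python3 - <<'E'
from h import *
np.set_printoptions(precision=4,suppress=True)
for k,(a,b) in dict(m1=((455,337),(335,320)),m2=((493,336),(293,320)),m3=((530,336),(252,320)),amber=((372,359),(424,274)),red=((382,259),(416,369)),red2=((345,292),(456,333)),red3=((335,256),(473,370)),
 lidFR=((283,363),(520,262)),lidBR=((283,250),(527,358)),lidFL=((127,363),(682,262)),lidBL=((129,251),(705,360)),hL=((173,387),(622,252)),hR=((240,386),(558,252)),knob=((321,296),(486,349)),phL=((447,258),(345,270)),phR=((588,254),(186,273))).items(): print(k,*tri(a,b))
for k,(n,u,v,z) in dict(m1=('top',455,337,.02),m2=('top',493,336,.02),m3=('top',530,336,.02),a=('top',372,359,.08),rd=('top',382,259,.08),pFL=('top',426,382,.02),pFR=('top',560,380,.02),pink=('top',289,392,.016),mk1=('top',418,431,.016),mk2=('top',453,391,.016),reag=('top',588,399,.13),beak=('top',290,204,0),pair=('top',362,192,.032),stk=('top',607,287,.096)).items(): print(k,atz(n,u,v,z))
import cv2
t=np.load('top.npy',allow_pickle=True).item()['img'];s=np.load('scene.npy',allow_pickle=True).item()['img']
a=cv2.resize(t[145:260,70:265],(800,472),interpolation=cv2.INTER_CUBIC)
b=cv2.resize(s[145:265,230:460],(800,417),interpolation=cv2.INTER_CUBIC)
cv2.imwrite('pics/a.png',cv2.resize(np.vstack([a,b]),(540,600),interpolation=cv2.INTER_AREA))
E
```

```text
m1 [ 0.4916 -0.2251  0.0024] 0.0029203529996203632
m2 [ 0.4948 -0.307   0.0047] 0.0012640390099274777
m3 [ 0.4959 -0.3871  0.0041] 0.0004347250846440926
amber [ 0.4454 -0.0516  0.0945] 0.0027836440534287662
red [ 0.6479 -0.0684  0.0812] 0.002293497940475397
red2 [0.5787 0.0042 0.0917] 0.001091120091821831
red3 [0.6522 0.0282 0.0877] 0.004877215602225518
lidFR [0.4369 0.1244 0.124 ] 0.011693369799607237
lidBR [0.6556 0.1187 0.1351] 0.007506370832593533
lidFL [0.4337 0.4299 0.1268] 0.015828822119001742
lidBL [0.6503 0.4219 0.1287] 0.00997371852119871
hL [0.3853 0.3416 0.0995] 0.002955062239245707
hR [0.3895 0.2109 0.1009] 0.008015783684758688
knob [0.5744 0.063  0.0332] 0.0069762388801496746
phL [ 0.6195 -0.1815  0.3124] 0.00320331747656351
phR [ 0.6287 -0.412   0.3113] 0.004907550127156989
m1 [ 0.4916 -0.2249  0.02  ]
m2 [ 0.4947 -0.3052  0.02  ]
m3 [ 0.4957 -0.3834  0.02  ]
a [ 0.4449 -0.0524  0.08  ]
rd [ 0.6481 -0.0695  0.08  ]
pFL [ 0.3962 -0.1643  0.02  ]
pFR [ 0.4043 -0.4458  0.02  ]
pink [0.371  0.1249 0.016 ]
mk1 [ 0.2938 -0.1486  0.016 ]
mk2 [ 0.3779 -0.2216  0.016 ]
reag [ 0.3762 -0.469   0.13  ]
beak [0.7782 0.1367 0.    ]
pair [ 0.7987 -0.0232  0.032 ]
stk [ 0.5949 -0.5206  0.096 ]
```

```bash
cat > to.py <<'E'
# to.py x y z [yaw]: shift (30 mm units) and turn from here to a grasp-down pose
import sys; from h import *; from plant import r
np.set_printoptions(precision=3,suppress=True)
s=r.get_state(); A=R.from_euler('xyz',s['eef_rot'],degrees=True); v=[float(a) for a in sys.argv[1:]]
yaw=v[3] if len(v)>3 else s['eef_rot'][2]
B=R.from_euler('xyz',[180,0,yaw],degrees=True)
print('at',s['tcp_pos'],s['eef_rot'],'w',s['gripper_width'],'t',s['time_s'],'F',s['contact_force'])
print('xyz',A.inv().apply(np.array(v[:3])-s['tcp_pos'])/.03,'rot',(A.inv()*B).as_rotvec(degrees=True))
E
python3 to.py .387 .276 .2 -88.8
```

```text
at [0.271 0.618 0.226] [179.912  -0.01  -23.714] w 0.08760810694427956 t 0.1 F [0.333 0.434 0.183]
xyz [8.112 8.872 0.872] rot [ 0.073 -0.058 65.086]
```

View pics/a.png

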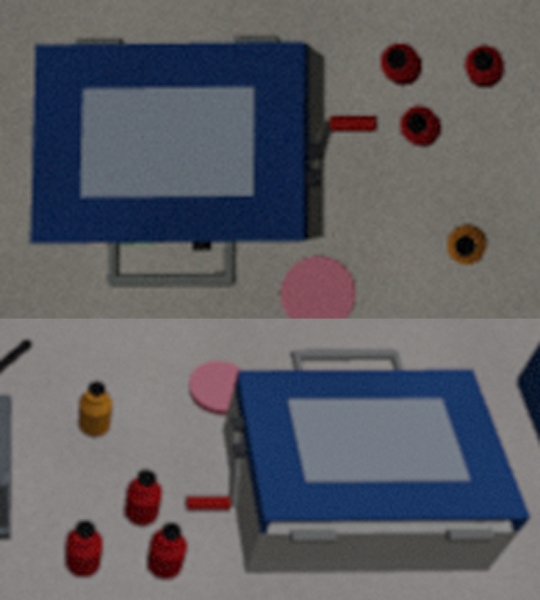

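The crop shows the lid closed. The handle's middle is at (172,282), and a small dark latch at (202,245) is right of that middle. The red knob points to the right.

```bash
python3 -m crank '[{"xyz":[8.1,8.9,0.9],"delta_rot":[0,0,65],"claw":0},{"xyz":[8.1,8.9,0.9],"delta_rot":[0,0,65],"claw":0},{"xyz":[8.1,8.9,0.9],"delta_rot":[0,0,65],"claw":0},{"xyz":[8.1,8.9,0.9],"delta_rot":[0,0,65],"claw":0.3},{"xyz":[8.1,8.9,0.9],"delta_rot":[0,0,65],"claw":0.6},{"xyz":[8.1,8.9,0.9],"delta_rot":[0,0,65],"claw":0.66},{"xyz":[8.1,8.9,0.9],"delta_rot":[0,0,65],"claw":0.66},{"xyz":[8.1,8.9,0.9],"delta_rot":[0,0,65],"claw":0.66},{"xyz":[8.1,8.9,0.9],"delta_rot":[0,0,65],"claw":0.66},{"xyz":[8.1,8.9,0.9],"delta_rot":[0,0,65],"claw":0.66},{"xyz":[8.1,8.9,0.9],"delta_rot":[0,0,65],"claw":0.66}]' 10
cat > w.py <<'E'
# w.py name: wrist picture, twice enlarged centre kept for reading; wz(u,v,z) maps a viewed pixel to world at height z
import sys; from h import *
def wray(u,v,S,s=1.5625):
    c,p,e=S['c'],S['p'],S['e']; f=192/np.tan(np.radians(c['fovy']/2))
    x=(u+.5)/s-.5-c['cx']; y=(v+.5)/s-.5-c['cy']; rr=np.hypot(x,y); a=rr/f
    d=np.array([np.sin(a)*x/rr,-np.sin(a)*y/rr,-np.cos(a)]); H=np.array(c['hand_eye']); M=R.from_euler('xyz',e,degrees=True).as_matrix()
    return M@H[:3,3]+p, M@(H[:3,:3]@d)
def wz(u,v,z,name):
    o,d=wray(u,v,np.load(name+'.npy',allow_pickle=True).item()); return o+d*(z-o[2])/d[2]
if __name__=='__main__':
    from plant import r,optics
    s=r.get_state(); c=optics.capture('wrist'); n=sys.argv[1]
    np.save(n+'.npy',dict(c=c,p=s['tcp_pos'],e=s['eef_rot']),allow_pickle=True)
    cv2.imwrite(f'pics/{n}.png',cv2.resize(c['img'],(800,600),interpolation=cv2.INTER_CUBIC)); print(s['tcp_pos'],s['eef_rot'],s['gripper_width'])
E
python3 w.py w1
```

```text
time_s: 1.48
tcp_pos: [0.3863, 0.2764, 0.1994]
eef_rot: [180.0, -0.0, -88.6]
contact_force: [-1.1, 0.2, -0.1]
gripper_width: 0.0297
gripper_force: 0.0
[0.38632261 0.27638296 0.19940382] [ 1.79988096e+02 -1.42359920e-02 -8.86407060e+01] 0.02965507703839554
```

View pics/w1.png

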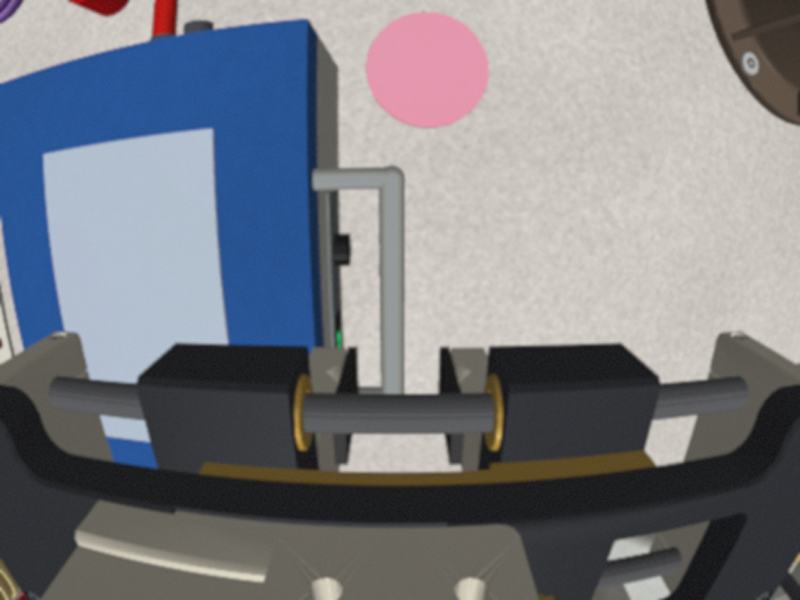

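The bar's line runs from (391,185) down to (393,390), between the fingers. The lid's front edge is near x=320.

```bash
python3 -c "
from w import *
for u,v,z in [(391,178,.105),(391,300,.105),(393,380,.105),(310,200,.125),(328,300,.1),(362,390,.1),(428,70,.016),(342,248,.09)]: print(u,v,wz(u,v,z,'w1'))"; python3 to.py .3875 .274 .094 -88.6
```

```text
391 178 [0.39227052 0.20754669 0.105     ]
391 300 [0.39087509 0.27574697 0.105     ]
393 380 [0.38875181 0.32590266 0.105     ]
310 200 [0.43252322 0.21845816 0.125     ]
328 300 [0.42754334 0.27809165 0.1       ]
362 390 [0.40786075 0.33589963 0.1       ]
428 70 [0.36868265 0.12850747 0.016     ]
342 248 [0.4203197  0.24913708 0.09      ]
at [0.386 0.276 0.199] [179.994  -0.013 -88.654] w 0.02960327913311154 t 1.525 F [-0.194  0.466 -0.424]
xyz [ 0.075 -0.035  3.515] rot [ 0.006 -0.013 -0.054]
```

```bash
python3 -m crank '[{"xyz":[0.05,-0.1,2],"delta_rot":[0,0,0],"claw":0.66},{"xyz":[0.05,-0.1,3],"delta_rot":[0,0,0],"claw":0.66},{"xyz":[0.05,-0.1,3.4],"delta_rot":[0,0,0],"claw":0.66},{"xyz":[0.05,-0.1,3.77],"delta_rot":[0,0,0],"claw":0.66},{"xyz":[0.05,-0.1,3.77],"delta_rot":[0,0,0],"claw":0.66},{"xyz":[0.05,-0.1,3.77],"delta_rot":[0,0,0],"claw":0.9},{"xyz":[0.05,-0.1,3.77],"delta_rot":[0,0,0],"claw":0.95},{"xyz":[0.05,-0.1,3.77],"delta_rot":[0,0,0],"claw":0.95},{"xyz":[0.05,-0.1,3.77],"delta_rot":[0,0,0],"claw":0.95}]' 15
```

```text
time_s: 2.65
tcp_pos: [0.39, 0.2749, 0.0872]
eef_rot: [-179.9, 0.1, -88.7]
contact_force: [-0.4, -0.9, 5.7]
gripper_width: 0.0133
gripper_force: 15.0
```

```bash
python3 -m crank '[{"xyz":[0,-0.03,-0.44],"delta_rot":[0,0,0],"claw":0.95},{"xyz":[0,-0.08,-0.87],"delta_rot":[0,0,0],"claw":0.95},{"xyz":[0,-0.24,-1.73],"delta_rot":[0,0,0],"claw":0.95},{"xyz":[0,-0.49,-2.57],"delta_rot":[0,0,0],"claw":0.95},{"xyz":[0,-0.82,-3.37],"delta_rot":[0,0,0],"claw":0.95},{"xyz":[0,-1.23,-4.15],"delta_rot":[0,0,0],"claw":0.95},{"xyz":[0,-1.71,-4.87],"delta_rot":[0,0,0],"claw":0.95},{"xyz":[0,-2.27,-5.55],"delta_rot":[0,0,0],"claw":0.95},{"xyz":[0,-2.89,-6.16],"delta_rot":[0,0,0],"claw":0.95},{"xyz":[0,-3.56,-6.71],"delta_rot":[0,0,0],"claw":0.95},{"xyz":[0,-4.29,-7.2],"delta_rot":[0,0,0],"claw":0.95},{"xyz":[0,-4.68,-7.42],"delta_rot":[0,0,0],"claw":0.95},{"xyz":[0,-5.07,-7.6],"delta_rot":[0,0,0],"claw":0.95},{"xyz":[0,-5.27,-7.69],"delta_rot":[0,0,0],"claw":0.95},{"xyz":[0,-5.47,-7.78],"delta_rot":[0,0,0],"claw":0.95},{"xyz":[0,-5.68,-7.86],"delta_rot":[0,0,0],"claw":0.95},{"xyz":[0,-5.88,-7.93],"delta_rot":[0,0,0],"claw":0.95},{"xyz":[0,-5.88,-7.93],"delta_rot":[0,0,0],"claw":0.95},{"xyz":[0,-5.88,-7.93],"delta_rot":[0,0,0],"claw":0.95}]' 15
```

```text
time_s: 5.03
tcp_pos: [0.5657, 0.2784, 0.3277]
eef_rot: [-179.9, 0.1, -88.7]
contact_force: [-3.6, 2.0, 12.1]
gripper_width: 0.013
gripper_force: 15.0
```

Run:
```python
from plant import r, optics
import cv2,numpy as np
c=optics.capture('scene');np.save('s2.npy',c,allow_pickle=True)
b=c['img'][90:265,200:460];cv2.imwrite('pics/s2.png',cv2.resize(b,(780,525),interpolation=cv2.INTER_CUBIC))
```

```text
(no output)
```

View pics/s2.png

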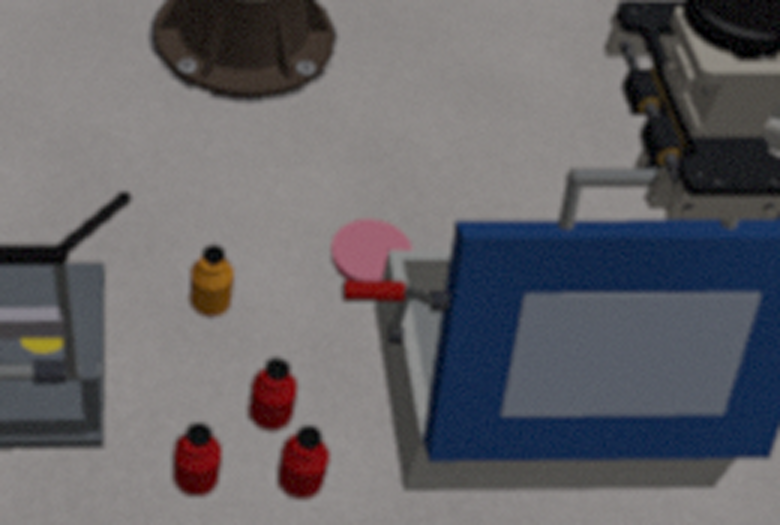

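The lid is up at about 1.2 rad. The red knob runs from (345,290) to (405,292) in the crop and bulges forward.

```bash
python3 -m crank '[{"xyz":[0,0,0],"delta_rot":[0,0,0],"claw":0.8},{"xyz":[0,0,0],"delta_rot":[0,0,0],"claw":0.6},{"xyz":[0,0,0],"delta_rot":[0,0,0],"claw":0.6},{"xyz":[0,0,0],"delta_rot":[0,0,0],"claw":0.6},{"xyz":[0,0,-1],"delta_rot":[0,0,0],"claw":0.6},{"xyz":[0,0,-2],"delta_rot":[0,0,0],"claw":0.6},{"xyz":[0,0,-2.5],"delta_rot":[0,0,0],"claw":0.6},{"xyz":[0,1.5,-2.5],"delta_rot":[0,0,0],"claw":0.8},{"xyz":[1.5,3,-2.5],"delta_rot":[0,0,0],"claw":1},{"xyz":[3.5,4,-2.5],"delta_rot":[0,0,0],"claw":1},{"xyz":[5.5,4.5,-2.5],"delta_rot":[0,0,0],"claw":1},{"xyz":[6.8,4.5,-2.5],"delta_rot":[0,0,0],"claw":1},{"xyz":[6.8,4.5,-1.5],"delta_rot":[0,0,0],"claw":1},{"xyz":[6.8,4.5,0],"delta_rot":[0,0,0],"claw":1},{"xyz":[6.8,4.5,0.5],"delta_rot":[0,0,0],"claw":1},{"xyz":[6.8,4.5,0.5],"delta_rot":[0,0,0],"claw":1}]' 15
python3 - <<'E'
from h import *; from plant import r,optics
for y,px in [(.058,(315,186.7)),(.105,(334,187.3))]:
  e,d=ray('s2',*px,1); print(e+d*(y-e[1])/d[1])
np.save('s3.npy',optics.capture('scene'),allow_pickle=True); c=np.load('s3.npy',allow_pickle=True).item()
np.save('t3.npy',optics.capture('top'),allow_pickle=True); t=np.load('t3.npy',allow_pickle=True).item()
a=cv2.resize(c['img'][90:265,200:460],(780,525),interpolation=cv2.INTER_CUBIC); cv2.imwrite('pics/s3.png',a)
cv2.imwrite('pics/t3.png',cv2.resize(t['img'][120:270,60:270],(780,557),interpolation=cv2.INTER_CUBIC))
E
python3 w.py w3
```

```text
time_s: 7.08
tcp_pos: [0.4354, 0.0712, 0.3091]
eef_rot: [179.9, -0.1, -88.7]
contact_force: [-0.4, -0.7, -0.0]
gripper_width: 0.0002
gripper_force: 0.0
[0.56114116 0.058      0.19038578]
[0.57060196 0.105      0.20126552]
[0.43638715 0.07173816 0.31076712] [-1.79905584e+02  8.93877116e-03 -8.86802922e+01] 0.00020414136676760015
```

View pics/w3.png

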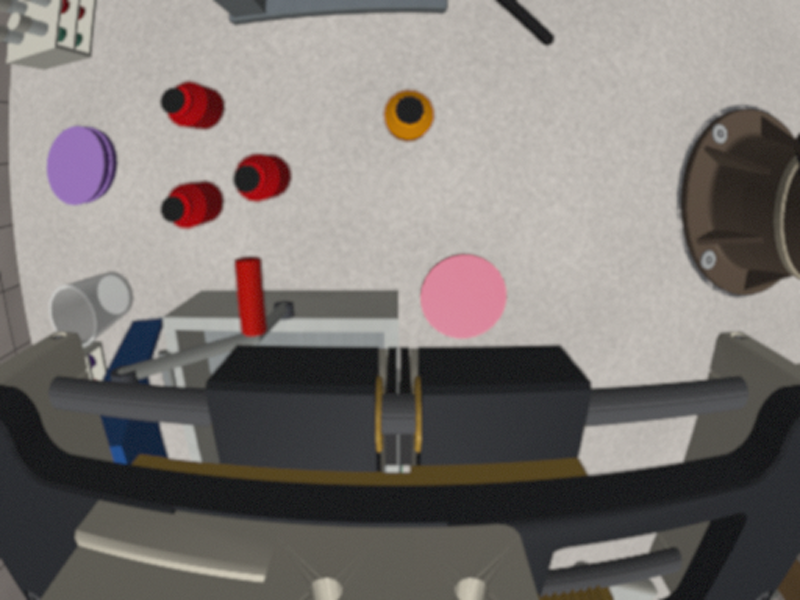

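The wrist view shows the red knob from (248,262) at its outer end to (254,330). The elbow joint is at (285,308).

```bash
cat > knob.py <<'E'
from w import *
def redends(img,box):
    u0,u1,v0,v1=box; i=img[v0:v1,u0:u1].astype(int); m=(i[...,2]>90)&(i[...,2]>2.2*i[...,1])&(i[...,2]>2.2*i[...,0])
    n,l,st,ce=cv2.connectedComponentsWithStats(m.astype(np.uint8)); k=1+np.argmax(st[1:,4]); v,u=np.nonzero(l==k); 
    P=np.c_[u+u0,v+v0].astype(float); c=P.mean(0); a=np.linalg.svd(P-c,full_matrices=False)[2][0]; t=(P-c)@a; return st[k],c,c+a*t.min(),c+a*t.max()
E
python3 - <<'E'
from knob import *
np.set_printoptions(precision=4,suppress=True)
s=cam('s3')[0]['img'];t=cam('t3')[0]['img'];W=np.load('w3.npy',allow_pickle=True).item()
a=redends(s,(305,345,170,220));b=redends(t,(170,215,150,215));c=redends(W['c']['img'],(145,175,155,220))
print(a,b,c,sep='\n')
for p,q in [(a[1],c[1])]:
  e1,d1=ray('s3',*p,1);e2,d2=wray(*q,W,1)
  tt=np.linalg.lstsq(np.c_[d1,-d2],e2-e1,rcond=None)[0];print((e1+tt[0]*d1+e2+tt[1]*d2)/2,np.linalg.norm(e1+tt[0]*d1-e2-tt[1]*d2))
p=b[1];q=c[1]
e1,d1=ray('t3',*p,1);e2,d2=wray(*q,W,1)
tt=np.linalg.lstsq(np.c_[d1,-d2],e2-e1,rcond=None)[0];print((e1+tt[0]*d1+e2+tt[1]*d2)/2,np.linalg.norm(e1+tt[0]*d1-e2-tt[1]*d2))
E
```

```text
(array([10, 13, 20,  6, 99], dtype=int32), array([324.2424, 185.9192]), array([314.9625, 185.7164]), array([334.0189, 186.1328]))
(array([38, 15,  4,  8, 13], dtype=int32), array([209.    , 169.0769]), array([207.4704, 165.2095]), array([210.2703, 172.2886]))
(array([  6,  10,  19,  50, 742], dtype=int32), array([159.9097, 189.8491]), array([157.4578, 165.2534]), array([162.3437, 214.2648]))
[0.5403 0.087  0.1672] 0.002307238791388458
[0.6096 0.0836 0.0493] 0.09471120060360717
```

```bash
python3 to.py .465 .064 .13; python3 -m crank '[{"xyz":[0.27,-1,2],"delta_rot":[0,0,0],"claw":1},{"xyz":[0.27,-1,4],"delta_rot":[0,0,0],"claw":1},{"xyz":[0.27,-1,5.5],"delta_rot":[0,0,0],"claw":1},{"xyz":[0.27,-1,6],"delta_rot":[0,0,0],"claw":1},{"xyz":[0.27,-1,6],"delta_rot":[0,0,0],"claw":1},{"xyz":[0.27,-1.6,6],"delta_rot":[0,0,0],"claw":1},{"xyz":[0.27,-2,6],"delta_rot":[0,0,0],"claw":1},{"xyz":[0.27,-2.3,6],"delta_rot":[0,0,0],"claw":1}]'
```

```text
at [0.436 0.072 0.311] [-179.886    0.036  -88.684] w 0.0007506857319869483 t 7.225 F [ 0.392 -0.711  0.717]
xyz [ 0.287 -0.935  6.031] rot [-0.114  0.036 -0.   ]
time_s: 8.22
tcp_pos: [0.5063, 0.0651, 0.13]
eef_rot: [-179.9, 0.0, -88.7]
contact_force: [-0.2, 0.5, 0.4]
gripper_width: 0.0003
gripper_force: 0.0
```

Now push slowly, watching force.

```bash
python3 -m crank '[{"xyz":[0,-0.2,0],"delta_rot":[0,0,0],"claw":1},{"xyz":[0,-0.4,0],"delta_rot":[0,0,0],"claw":1},{"xyz":[0,-0.6,0],"delta_rot":[0,0,0],"claw":1},{"xyz":[0,-0.8,0],"delta_rot":[0,0,0],"claw":1}]'; python3 -m crank '[{"xyz":[0,-0.15,0],"delta_rot":[0,0,0],"claw":1},{"xyz":[0,-0.3,0],"delta_rot":[0,0,0],"claw":1},{"xyz":[0,-0.3,0],"delta_rot":[0,0,0],"claw":1}]'
```

```text
time_s: 8.72
tcp_pos: [0.5287, 0.0652, 0.1292]
eef_rot: [180.0, -0.0, -88.7]
contact_force: [-0.9, -0.6, -1.1]
gripper_width: 0.0005
gripper_force: 0.8
time_s: 9.1
tcp_pos: [0.5386, 0.0657, 0.1296]
eef_rot: [-179.9, 0.0, -88.7]
contact_force: [-0.1, 0.2, 0.3]
gripper_width: 0.0006
gripper_force: 0.0
```

```bash
python3 -m crank '[{"xyz":[0,-0.12,0],"delta_rot":[0,0,0],"claw":1},{"xyz":[0,-0.24,0],"delta_rot":[0,0,0],"claw":1},{"xyz":[0,-0.24,0],"delta_rot":[0,0,0],"claw":1}]'
python3 - <<'E'
from h import *; from plant import optics
c=optics.capture('scene'); np.save('s4.npy',c,allow_pickle=True)
cv2.imwrite('pics/s4.png',cv2.resize(c['img'][110:230,280:440],(800,600),interpolation=cv2.INTER_CUBIC))
E
```

```text
time_s: 9.48
tcp_pos: [0.5455, 0.0659, 0.1295]
eef_rot: [-180.0, 0.0, -88.7]
contact_force: [-0.3, 0.6, 0.2]
gripper_width: 0.0004
gripper_force: 0.0
```

View pics/s4.png

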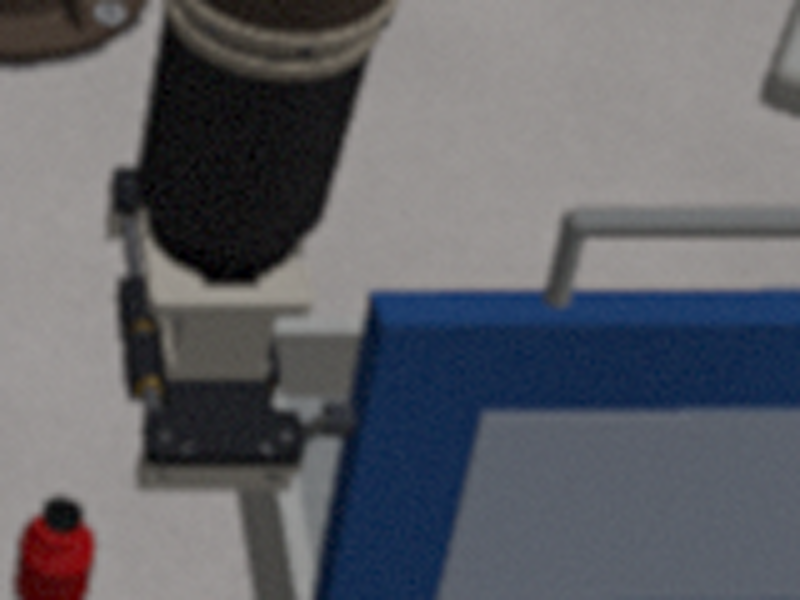

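The gripper hides the knob here, so I'll find it in the wrist picture.

```bash
python3 w.py w4
python3 - <<'E'
from w import *
i=np.load('w4.npy',allow_pickle=True).item()['c']['img'].astype(int)
m=(i[...,2]>90)&(i[...,2]>2.2*i[...,1])&(i[...,2]>2.2*i[...,0])
n,l,st,ce=cv2.connectedComponentsWithStats(m.astype(np.uint8))
for k in range(1,n):
  if st[k,4]>30: print(st[k],ce[k])
E
```

```text
[0.54526077 0.06582382 0.12945609] [-1.79971879e+02  6.05109987e-03 -8.87082569e+01] 0.0004625745714707003
[ 119   15   59   54 1755] [149.94643875  45.04444444]
[ 200   99   54   53 1395] [229.40716846 123.03512545]
[ 120  128   53   52 1399] [146.94853467 151.99356683]
```

View pics/w4.png

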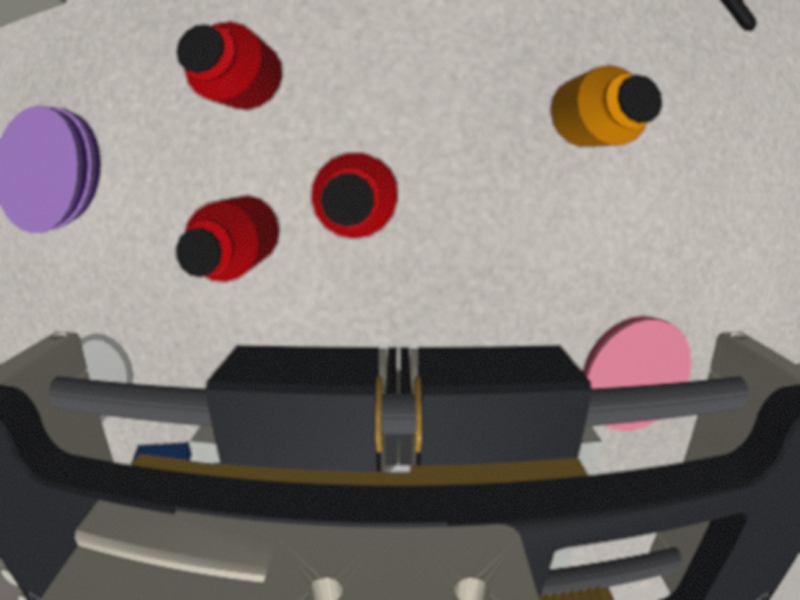

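```bash
python3 -m crank '[{"xyz":[0,-0.1,0],"delta_rot":[0,0,0],"claw":1},{"xyz":[0,-0.2,0],"delta_rot":[0,0,0],"claw":1}]';python3 -m crank '[{"xyz":[0,-0.1,0],"delta_rot":[0,0,0],"claw":1},{"xyz":[0,-0.2,0],"delta_rot":[0,0,0],"claw":1}]'
```

```text
time_s: 9.82
tcp_pos: [0.551, 0.0659, 0.1294]
eef_rot: [180.0, -0.0, -88.7]
contact_force: [-1.1, 0.2, -0.7]
gripper_width: 0.0004
gripper_force: 0.3
time_s: 10.07
tcp_pos: [0.5541, 0.0656, 0.1287]
eef_rot: [179.7, -0.0, -88.7]
contact_force: [-16.4, 3.9, 10.4]
gripper_width: 0.0002
gripper_force: 9.3
```

```bash
python3 -m crank '[{"xyz":[0,0.5,0],"delta_rot":[0,0,0],"claw":1},{"xyz":[0,1.5,0],"delta_rot":[0,0,0],"claw":1},{"xyz":[0,3,0],"delta_rot":[0,0,0],"claw":1},{"xyz":[0,4,-2],"delta_rot":[0,0,0],"claw":1},{"xyz":[0,4,-4],"delta_rot":[0,0,0],"claw":1},{"xyz":[0,4,-6],"delta_rot":[0,0,0],"claw":1},{"xyz":[0,4,-6],"delta_rot":[0,0,0],"claw":1},{"xyz":[0,4,-6],"delta_rot":[0,0,0],"claw":1}]'; python3 w.py w5;python3 - <<'E'
from knob import *; from plant import optics
np.save('s5.npy',optics.capture('scene'),allow_pickle=True); s=cam('s5')[0]['img'];W=np.load('w5.npy',allow_pickle=True).item()
a=redends(s,(300,350,165,225));c=redends(W['c']['img'],(125,180,155,225));print(a,c)
e1,d1=ray('s5',*a[1],1);e2,d2=wray(*c[1],W,1)
tt=np.linalg.lstsq(np.c_[d1,-d2],e2-e1,rcond=None)[0];print((e1+tt[0]*d1+e2+tt[1]*d2)/2,np.linalg.norm(e1+tt[0]*d1-e2-tt[1]*d2))
u=cv2.resize(s[90:265,200:460],(520,350),interpolation=cv2.INTER_CUBIC);v=cv2.resize(W['c']['img'][130:270,:340],(520,214),interpolation=cv2.INTER_CUBIC)
cv2.imwrite('pics/c5.png',np.vstack([u,v]))
E
```

```text
time_s: 11.08
tcp_pos: [0.4366, 0.0633, 0.3092]
eef_rot: [-180.0, 0.1, -88.7]
contact_force: [-0.1, 0.2, -0.8]
gripper_width: 0.0008
gripper_force: 0.0
[0.43657341 0.0632927  0.30924208] [-1.79956454e+02  5.22386205e-02 -8.87186805e+01] 0.0008089088862724034
(array([16, 33, 20,  6, 98], dtype=int32), array([325.78571429, 200.14285714]), array([316.        , 200.14285714]), array([335.        , 200.14285714])) (array([  0,  16,  18,  47, 644], dtype=int32), array([133.70652174, 193.77173913]), array([131.15064286, 171.09573353]), array([136.33311912, 217.07516609]))
[0.57791744 0.08860499 0.15337886] 0.004012372455995803
```

View pics/c5.png

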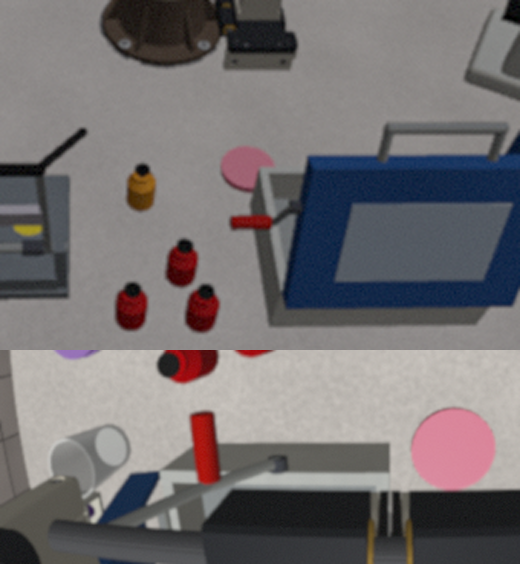

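The scene crop shows the lid up. The knob at (250,222), measured at (.578, .089, .153), has gone back to the locked place given. Next are the bottles.

```bash
python3 -c "
from w import *
for n,u,v in [('w3',409,109),('w3',173,101),('w4',640,98),('w4',200,49)]: print(n,u,v,wz(u,v,.08,n))"; python3 to.py .444 -.052 .2 -60; python3 to.py .444 -.052 .11 0
```

```text
w3 409 109 [ 0.43116211 -0.052025    0.08      ]
w3 173 101 [ 0.64055174 -0.06794789  0.08      ]
w4 640 98 [ 0.43238833 -0.05138056  0.08      ]
w4 200 49 [ 0.64140017 -0.0679727   0.08      ]
at [0.436 0.063 0.308] [179.909  -0.04  -88.716] w 0.00035130432902992476 t 11.175 F [-0.692 -0.179  0.293]
xyz [ 3.837 -0.176  3.608] rot [  0.099  -0.016 -28.716]
at [0.436 0.063 0.308] [179.909  -0.04  -88.716] w 0.00035130432902992476 t 11.175 F [-0.692 -0.179  0.293]
xyz [ 3.835 -0.181  6.608] rot [  0.103   0.039 -88.716]
```

```bash
python3 to.py .432 -.052 .017 0; python3 -m crank '[{"xyz":[2,0,1],"delta_rot":[0,0,-20],"claw":0},{"xyz":[3.84,0.1,2],"delta_rot":[0,0,-40],"claw":0},{"xyz":[3.84,0.2,3],"delta_rot":[0,0,-60],"claw":0},{"xyz":[3.84,0.2,4],"delta_rot":[0,0,-88.7],"claw":0},{"xyz":[3.84,0.2,4],"delta_rot":[0,0,-88.7],"claw":0},{"xyz":[3.84,0.2,4],"delta_rot":[0,0,-88.7],"claw":0},{"xyz":[3.84,0.2,4],"delta_rot":[0,0,-88.7],"claw":0},{"xyz":[3.84,0.2,4],"delta_rot":[0,0,-88.7],"claw":0},{"xyz":[3.84,0.2,4],"delta_rot":[0,0,-88.7],"claw":0},{"xyz":[3.84,0.2,4],"delta_rot":[0,0,-88.7],"claw":0}]' 20; python3 w.py w6; python3 to.py .432 -.052 .017 0
python3 - <<'E'
from w import *
i=np.load('w6.npy',allow_pickle=True).item()['c']['img'].astype(int)
b,g,rr=i[...,0],i[...,1],i[...,2]
for nm,m in dict(amber=(rr>120)&(rr>1.25*g)&(g>2.2*b),red=(rr>90)&(rr>2.2*g)&(rr>2.2*b)).items():
  n,l,st,ce=cv2.connectedComponentsWithStats(m.astype(np.uint8))
  for k in range(1,n):
    if st[k,4]>80: print(nm,st[k],ce[k])
E
```

```text
at [0.436 0.063 0.308] [179.909  -0.04  -88.716] w 0.00035130432902992476 t 11.175 F [-0.692 -0.179  0.293]
xyz [3.823 0.214 9.708] rot [  0.103   0.039 -88.716]
time_s: 12.42
tcp_pos: [0.4328, -0.0522, 0.1882]
eef_rot: [180.0, 0.1, -0.1]
contact_force: [0.7, 0.1, -0.1]
gripper_width: 0.0871
gripper_force: 0.0
[ 0.43284168 -0.05224877  0.18823956] [ 1.79957604e+02  1.27621515e-01 -6.18207975e-02] 0.08708334332664147
at [ 0.433 -0.052  0.188] [179.965   0.105  -0.138] w 0.08704273882766374 t 12.475 F [-0.382 -0.406 -0.005]
xyz [-0.023 -0.01   5.715] rot [ 0.035  0.105 -0.138]
amber [233 160  41  39 835] [252.65748503 174.37844311]
red [  35    7   60   37 1227] [65.38304808 25.55338223]
red [175  27  43  42 904] [199.33185841  50.95132743]
```

View pics/w6.png

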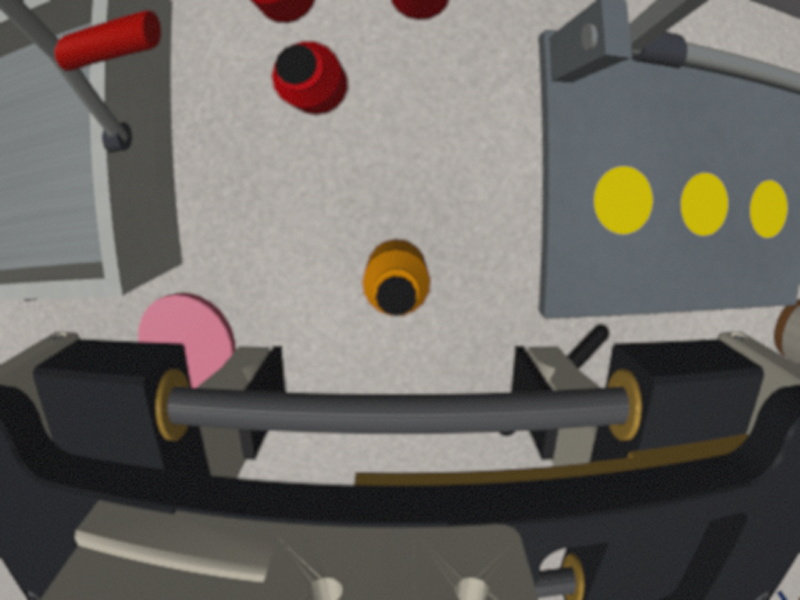

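Amber's stopper is at (397,296). The marks are at (623,200), (704,204) and (769,209).

```bash
python3 -c "
from w import *
print('stop',wz(397,296,.08,'w6'))
for p in [(623,200),(704,204),(769,209)]: print(wz(*p,.02,'w6'))
for p in [(544,316),(541,33)]: print(wz(*p,.02,'w6'))
from h import *
for p in [(455,337),(493,336),(530,336)]: print(atz('top',*p,.02))"
```

```text
stop [ 0.43142125 -0.05251672  0.08      ]
[ 0.48940382 -0.22332509  0.02      ]
[ 0.4919165  -0.30302586  0.02      ]
[ 0.49435532 -0.38396847  0.02      ]
[ 0.39805426 -0.16479159  0.02      ]
[ 0.60964984 -0.15563257  0.02      ]
[ 0.49155198 -0.22487797  0.02      ]
[ 0.49472055 -0.30523659  0.02      ]
[ 0.49574795 -0.38339728  0.02      ]
```

```bash
python3 -m crank '[{"xyz":[-0.04,-0.01,2],"delta_rot":[0,0,0],"claw":0},{"xyz":[-0.04,-0.01,4],"delta_rot":[0,0,0],"claw":0},{"xyz":[-0.04,-0.01,5.2],"delta_rot":[0,0,0],"claw":0},{"xyz":[-0.04,-0.01,5.7],"delta_rot":[0,0,0],"claw":0},{"xyz":[-0.04,-0.01,5.7],"delta_rot":[0,0,0],"claw":0},{"xyz":[-0.04,-0.01,5.7],"delta_rot":[0,0,0],"claw":0.35},{"xyz":[-0.04,-0.01,5.7],"delta_rot":[0,0,0],"claw":0.6},{"xyz":[-0.04,-0.01,5.7],"delta_rot":[0,0,0],"claw":0.6},{"xyz":[-0.04,-0.01,5.7],"delta_rot":[0,0,0],"claw":0.6},{"xyz":[-0.04,-0.01,4.5],"delta_rot":[0,0,0],"claw":0.6},{"xyz":[-0.04,-0.01,3],"delta_rot":[0,0,0],"claw":0.6},{"xyz":[-0.04,-0.01,3],"delta_rot":[0,0,0],"claw":0.6}]' 20; python3 to.py .495 -.384 .107 1.8;python3 to.py .495 -.384 .039 1.8
```

```text
time_s: 13.98
tcp_pos: [0.4346, -0.0511, 0.1025]
eef_rot: [-179.9, -0.4, 0.0]
contact_force: [1.1, 0.4, -1.3]
gripper_width: 0.0452
gripper_force: 20.0
at [ 0.435 -0.051  0.102] [-179.899   -0.378    0.017] w 0.04524413847485446 t 13.975 F [ 1.075  0.43  -1.278]
xyz [ 2.01  11.097 -0.157] rot [-0.095 -0.379 -1.783]
at [ 0.435 -0.051  0.102] [-179.899   -0.378    0.017] w 0.04524413847485446 t 13.975 F [ 1.075  0.43  -1.278]
xyz [ 1.995 11.101  2.109] rot [-0.095 -0.379 -1.783]
```

```bash
python3 -m crank '[{"xyz":[0.2,1,0],"delta_rot":[0,0,0],"claw":0.6},{"xyz":[0.5,2.5,0],"delta_rot":[0,0,-1.8],"claw":0.6},{"xyz":[0.8,4,0],"delta_rot":[0,0,-1.8],"claw":0.6},{"xyz":[1.1,5.5,0],"delta_rot":[0,0,-1.8],"claw":0.6},{"xyz":[1.4,7,0],"delta_rot":[0,0,-1.8],"claw":0.6},{"xyz":[1.7,8.5,0],"delta_rot":[0,0,-1.8],"claw":0.6},{"xyz":[2,10,0],"delta_rot":[0,0,-1.8],"claw":0.6},{"xyz":[2.1,10.8,0],"delta_rot":[0,0,-1.8],"claw":0.6},{"xyz":[2.1,11.07,0],"delta_rot":[0,0,-1.8],"claw":0.6},{"xyz":[2.1,11.07,0],"delta_rot":[0,0,-1.8],"claw":0.6},{"xyz":[2.1,11.07,0],"delta_rot":[0,0,-1.8],"claw":0.6}]' 20; python3 to.py .495 -.384 .038 1.8
```

```text
time_s: 15.35
tcp_pos: [0.4951, -0.3828, 0.0992]
eef_rot: [-180.0, 0.0, 1.8]
contact_force: [0.3, 0.4, -0.9]
gripper_width: 0.0449
gripper_force: 20.0
at [ 0.495 -0.383  0.099] [-179.978    0.019    1.825] w 0.044882806690500876 t 15.35 F [ 0.329  0.355 -0.881]
xyz [-0.004  0.039  2.04 ] rot [-0.022  0.019  0.025]
```

```bash
python3 -m crank '[{"xyz":[0,0.04,1],"delta_rot":[0,0,0],"claw":0.6},{"xyz":[0,0.04,1.6],"delta_rot":[0,0,0],"claw":0.6},{"xyz":[0,0.04,1.9],"delta_rot":[0,0,0],"claw":0.6},{"xyz":[0,0.04,2.03],"delta_rot":[0,0,0],"claw":0.6},{"xyz":[0,0.04,2.03],"delta_rot":[0,0,0],"claw":0.6},{"xyz":[0,0.04,2.03],"delta_rot":[0,0,0],"claw":0.6}]' 20; python3 -m crank '[{"xyz":[0,0,0],"delta_rot":[0,0,0],"claw":0.4},{"xyz":[0,0,0],"delta_rot":[0,0,0],"claw":0.25},{"xyz":[0,0,0],"delta_rot":[0,0,0],"claw":0.25},{"xyz":[0,0,-1],"delta_rot":[0,0,0],"claw":0.25},{"xyz":[0,0,-2.5],"delta_rot":[0,0,0],"claw":0.25},{"xyz":[0,0,-4],"delta_rot":[0,0,0],"claw":0},{"xyz":[0,0,-4],"delta_rot":[0,0,0],"claw":0}]'; python3 to.py .641 -.068 .16 -88
```

```text
time_s: 16.1
tcp_pos: [0.4976, -0.3835, 0.0422]
eef_rot: [179.9, -0.2, 1.9]
contact_force: [-1.9, 12.3, 24.0]
gripper_width: 0.0449
gripper_force: 20.0
time_s: 16.98
tcp_pos: [0.4973, -0.3863, 0.1624]
eef_rot: [179.8, -0.3, 1.8]
contact_force: [-0.4, 0.7, -0.7]
gripper_width: 0.0805
gripper_force: 0.0
at [ 0.497 -0.386  0.162] [179.804  -0.337   1.805] w 0.08046435644817648 t 16.975 F [-0.413  0.677 -0.716]
xyz [  5.122 -10.453   0.075] rot [-0.11  -0.419 89.804]
```

```bash
python3 -m crank '[{"xyz":[0,-1.5,-1],"delta_rot":[0,0,5],"claw":0},{"xyz":[0,-3.5,-1],"delta_rot":[0,0,15],"claw":0},{"xyz":[0,-5.5,-1],"delta_rot":[0,0,25],"claw":0},{"xyz":[0,-7.5,-1],"delta_rot":[0,0,35],"claw":0},{"xyz":[0,-9.5,-1],"delta_rot":[0,0,45],"claw":0},{"xyz":[0,-10.6,-1],"delta_rot":[0,0,55],"claw":0},{"xyz":[1,-10.6,-0.5],"delta_rot":[0,0,65],"claw":0},{"xyz":[2.5,-10.5,0],"delta_rot":[0,0,75],"claw":0},{"xyz":[4,-10.5,0],"delta_rot":[0,0,85],"claw":0},{"xyz":[5.1,-10.45,0],"delta_rot":[0,0,89.8],"claw":0},{"xyz":[5.1,-10.45,0],"delta_rot":[0,0,89.8],"claw":0},{"xyz":[5.1,-10.45,0],"delta_rot":[0,0,89.8],"claw":0}]'; python3 w.py w7
python3 - <<'E'
from h import *; from plant import optics
c=optics.capture('scene'); np.save('s7.npy',c,allow_pickle=True); w=np.load('w7.npy',allow_pickle=True).item()['c']['img']
u=cv2.resize(c['img'][130:250,110:300],(570,360),interpolation=cv2.INTER_CUBIC); v=cv2.resize(w[0:220],(570,245),interpolation=cv2.INTER_CUBIC)
cv2.imwrite('pics/c7.png',np.vstack([u,v])[:600])
E
```

```text
time_s: 18.48
tcp_pos: [0.6374, -0.0671, 0.1571]
eef_rot: [179.9, -0.0, -88.0]
contact_force: [0.1, -0.6, -0.0]
gripper_width: 0.0877
gripper_force: 0.0
[ 0.63738105 -0.06706328  0.15714145] [ 1.79864634e+02 -4.12174571e-03 -8.79835198e+01] 0.08767276080991405
```

View pics/c7.png

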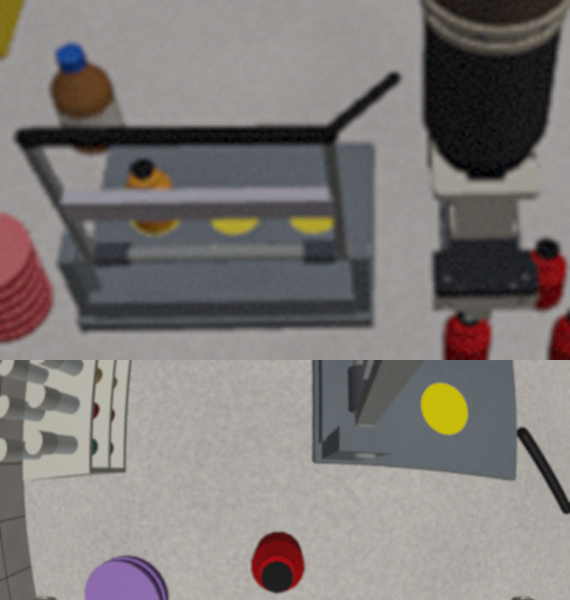

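Amber stands on the right-hand mark. The red stopper is at (277,575) in the crop, which is wrist pixel (248.8,193).

```bash
python3 -c "
from w import *
S=np.load('w7.npy',allow_pickle=True).item()
o,d=wray(248.8,193.1,S,1); p=o+d*(.08-o[2])/d[2]; print(p)
m=cam('s7')[0]['img'].astype(int)
o,d=ray('s7',110+142/3-.3,130+167/3-.3,1); print('amber stopper',o+d*(.10-o[2])/d[2])
"; python3 to.py .641 -.068 .018 -88
```

```text
[ 0.64267853 -0.07159807  0.08      ]
amber stopper [ 0.49497208 -0.38272893  0.1       ]
at [ 0.637 -0.067  0.158] [179.958   0.004 -87.981] w 0.08771037103627999 t 18.575 F [-0.25  -0.457  0.783]
xyz [ 0.039 -0.12   4.674] rot [0.042 0.004 0.019]
```

```bash
python3 -m crank '[{"xyz":[0.1,-0.14,1],"delta_rot":[0,0,0],"claw":0},{"xyz":[0.1,-0.14,2.5],"delta_rot":[0,0,0],"claw":0},{"xyz":[0.1,-0.14,4],"delta_rot":[0,0,0],"claw":0},{"xyz":[0.1,-0.14,4.5],"delta_rot":[0,0,0],"claw":0},{"xyz":[0.1,-0.14,4.67],"delta_rot":[0,0,0],"claw":0},{"xyz":[0.1,-0.14,4.67],"delta_rot":[0,0,0],"claw":0},{"xyz":[0.1,-0.14,4.67],"delta_rot":[0,0,0],"claw":0.35},{"xyz":[0.1,-0.14,4.67],"delta_rot":[0,0,0],"claw":0.6},{"xyz":[0.1,-0.14,4.67],"delta_rot":[0,0,0],"claw":0.6},{"xyz":[0.1,-0.14,4.67],"delta_rot":[0,0,0],"claw":0.6},{"xyz":[0.1,-0.14,4.67],"delta_rot":[0,0,0],"claw":0.6}]' 25; python3 -m crank '[{"xyz":[0,0,-0.5],"delta_rot":[0,0,0],"claw":0.6},{"xyz":[0,0,-1.5],"delta_rot":[0,0,0],"claw":0.6},{"xyz":[0,0,-2.7],"delta_rot":[0,0,0],"claw":0.6},{"xyz":[0,1,-3.2],"delta_rot":[0,0,0],"claw":0.6},{"xyz":[0,2.5,-3.2],"delta_rot":[0,0,-10],"claw":0.6},{"xyz":[0,4,-3.2],"delta_rot":[0,0,-20],"claw":0.6},{"xyz":[0.5,5,-3.2],"delta_rot":[0,0,-30],"claw":0.6},{"xyz":[1.5,5,-3.2],"delta_rot":[0,0,-40],"claw":0.6},{"xyz":[2.5,5,-3.2],"delta_rot":[0,0,-50],"claw":0.6},{"xyz":[3.5,5,-3.2],"delta_rot":[0,0,-60],"claw":0.6},{"xyz":[4.2,5,-3.2],"delta_rot":[0,0,-70],"claw":0.6},{"xyz":[4.7,5,-3.2],"delta_rot":[0,0,-80],"claw":0.6},{"xyz":[5,5,-3.2],"delta_rot":[0,0,-89.8],"claw":0.6},{"xyz":[5,5,-3.2],"delta_rot":[0,0,-89.8],"claw":0.6},{"xyz":[5,5,-3.2],"delta_rot":[0,0,-89.8],"claw":0.6}]'; python3 to.py .490 -.224 .041 1.8
```

```text
time_s: 19.95
tcp_pos: [0.6428, -0.0697, 0.0184]
eef_rot: [180.0, -0.0, -88.0]
contact_force: [-0.5, 0.5, 1.0]
gripper_width: 0.0453
gripper_force: 25.0
time_s: 21.82
tcp_pos: [0.4981, -0.2246, 0.1148]
eef_rot: [-180.0, -0.0, 1.6]
contact_force: [0.3, -0.3, -0.8]
gripper_width: 0.0455
gripper_force: 25.0
at [ 0.498 -0.225  0.115] [-179.999   -0.025    1.567] w 0.04553760310467193 t 21.825 F [ 0.262 -0.279 -0.761]
xyz [-0.27  -0.028  2.46 ] rot [-0.001 -0.025 -0.233]
```

```bash
python3 -m crank '[{"xyz":[-0.33,-0.03,1],"delta_rot":[0,0,0],"claw":0.6},{"xyz":[-0.33,-0.03,1.9],"delta_rot":[0,0,0],"claw":0.6},{"xyz":[-0.33,-0.03,2.3],"delta_rot":[0,0,0],"claw":0.6},{"xyz":[-0.33,-0.03,2.4],"delta_rot":[0,0,0],"claw":0.6},{"xyz":[-0.33,-0.03,2.45],"delta_rot":[0,0,0],"claw":0.6},{"xyz":[-0.33,-0.03,2.5],"delta_rot":[0,0,0],"claw":0.6},{"xyz":[-0.33,-0.03,2.5],"delta_rot":[0,0,0],"claw":0.6}]'
```

```text
time_s: 22.7
tcp_pos: [0.4884, -0.2243, 0.0398]
eef_rot: [180.0, -0.0, 1.8]
contact_force: [-0.6, 0.0, -1.1]
gripper_width: 0.0459
gripper_force: 25.0
```

```bash
python3 -m crank '[{"xyz":[0,0,0.04],"delta_rot":[0,0,0],"claw":0.6},{"xyz":[0,0,0.04],"delta_rot":[0,0,0],"claw":0.6},{"xyz":[0,0,0.04],"delta_rot":[0,0,0],"claw":0.45},{"xyz":[0,0,0.04],"delta_rot":[0,0,0],"claw":0.25},{"xyz":[0,0,0.04],"delta_rot":[0,0,0],"claw":0.25},{"xyz":[0,0,0.04],"delta_rot":[0,0,0],"claw":0.25},{"xyz":[0,0,-1],"delta_rot":[0,0,0],"claw":0.25},{"xyz":[0,0,-2.5],"delta_rot":[0,0,0],"claw":0.25},{"xyz":[0,0,-4],"delta_rot":[0,0,0],"claw":0.25},{"xyz":[-2,0,-5],"delta_rot":[0,0,0],"claw":0.5},{"xyz":[-2.5,1,-5.5],"delta_rot":[0,0,0],"claw":0.5},{"xyz":[-2.5,1,-5.5],"delta_rot":[0,0,0],"claw":0.5},{"xyz":[-2.5,1,-5.5],"delta_rot":[0,0,0],"claw":0.5}]'; python3 w.py w8
python3 - <<'E'
from h import *; from plant import optics
c=optics.capture('scene'); np.save('s8.npy',c,allow_pickle=True); w=np.load('w8.npy',allow_pickle=True).item()['c']['img']
u=cv2.resize(c['img'][130:250,110:300],(512,323),interpolation=cv2.INTER_CUBIC)
cv2.imwrite('pics/c8.png',np.vstack([u,w[0:270]]))
E
```

```text
time_s: 24.32
tcp_pos: [0.414, -0.2565, 0.2042]
eef_rot: [-180.0, -0.0, 1.7]
contact_force: [-0.5, -0.2, 0.5]
gripper_width: 0.0439
gripper_force: 0.0
[ 0.4140129  -0.25653314  0.20415868] [-1.79987586e+02 -2.27782688e-03  1.74644316e+00] 0.043899497677646566
```

View pics/c8.png

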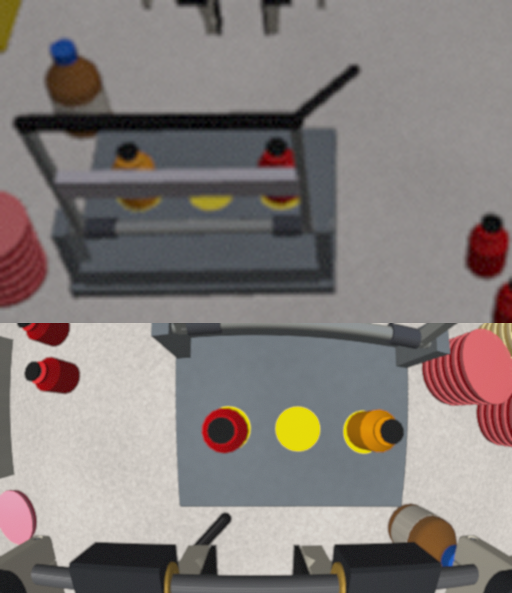

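Both bottles stand on the outer marks, with the red stopper at (221,431) and the amber at (391,432). Amber looks a bit off to the right, so I'll measure it.

```bash
python3 -c "
from w import *
S=np.load('w8.npy',allow_pickle=True).item()
for u,v,z in [(221,107.5,.1),(391.5,108.5,.1),(298,106,.02),(226,106,.02),(368,109,.02)]:
  o,d=wray(u,v,S,1); print(o+d*(z-o[2])/d[2])
i=S['c']['img'].astype(int); y=(i[...,1]>150)&(i[...,2]>150)&(i[...,0]<90)
n,l,st,ce=cv2.connectedComponentsWithStats(y.astype(np.uint8))
for k in range(1,n):
  if st[k,4]>40: print(st[k],ce[k])
"
```

```text
[ 0.48729278 -0.22581589  0.1       ]
[ 0.49625299 -0.38277114  0.1       ]
[ 0.49153187 -0.30462133  0.02      ]
[ 0.48866952 -0.22256067  0.02      ]
[ 0.494669   -0.39010525  0.02      ]
[221  83  30  34 116] [241.18965517  93.92241379]
[ 276   84   44   44 1558] [297.42362003 105.56418485]
[343  88  28  43 219] [352.02739726 114.10958904]
```

```bash
python3 -m crank '[{"xyz":[0,0,-1.5],"delta_rot":[0,0,10],"claw":0.5},{"xyz":[0,0,-3],"delta_rot":[0,0,20],"claw":0.55},{"xyz":[0,0.5,-4.5],"delta_rot":[0,0,30],"claw":0.55},{"xyz":[0.5,1,-5.6],"delta_rot":[0,0,40],"claw":0.55},{"xyz":[2,1.5,-5.6],"delta_rot":[0,0,50],"claw":0.55},{"xyz":[3.5,1.66,-5.6],"delta_rot":[0,0,60],"claw":0.55},{"xyz":[5,1.66,-5.6],"delta_rot":[0,0,70],"claw":0.55},{"xyz":[6.3,1.66,-5.6],"delta_rot":[0,0,80],"claw":0.55},{"xyz":[6.95,1.66,-5.6],"delta_rot":[0,0,90],"claw":0.55},{"xyz":[6.95,1.66,-5.6],"delta_rot":[0,0,90],"claw":0.55},{"xyz":[6.95,1.66,-5.6],"delta_rot":[0,0,90],"claw":0.55}]'; python3 w.py w9; python3 to.py .624 -.3 .285 -88.2
```

```text
time_s: 25.8
tcp_pos: [0.624, -0.2995, 0.3716]
eef_rot: [179.9, 0.0, -88.0]
contact_force: [-0.5, -0.6, 0.0]
gripper_width: 0.0398
gripper_force: 0.0
[ 0.623965   -0.2994527   0.37162071] [ 1.79927263e+02  1.52270821e-02 -8.79994711e+01] 0.03982212543968008
at [ 0.624 -0.3    0.372] [179.98   -0.001 -88.046] w 0.03940674973971386 t 25.85 F [-0.881  0.188 -0.52 ]
xyz [ 0.011 -0.011  2.909] rot [ 0.02  -0.001  0.154]
```

View pics/w9.png

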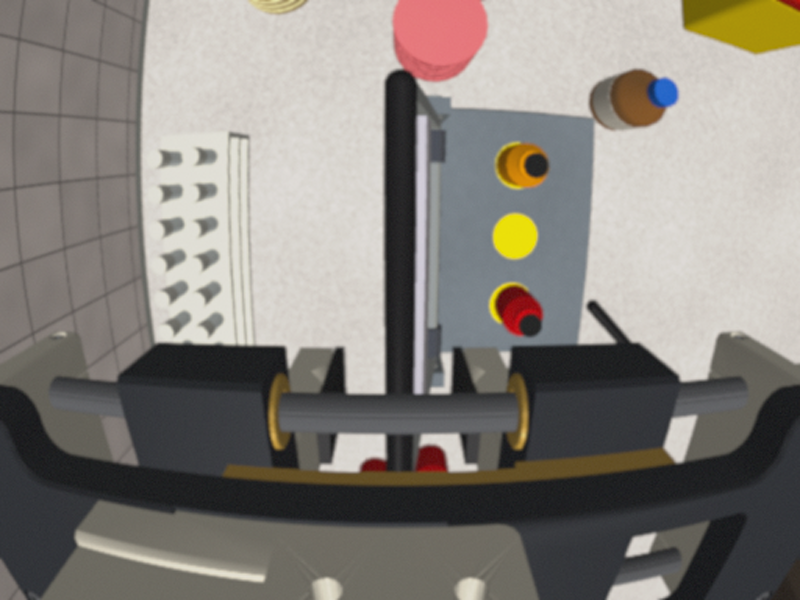

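The black handle bar is centred between the fingers at column 400.

```bash
python3 -m crank '[{"xyz":[0,0,1],"delta_rot":[0,0,0],"claw":0.55},{"xyz":[0,0,2],"delta_rot":[0,0,0],"claw":0.55},{"xyz":[0,0,2.6],"delta_rot":[0,0,0],"claw":0.55},{"xyz":[0,0,2.9],"delta_rot":[0,0,0],"claw":0.55},{"xyz":[0,0,2.9],"delta_rot":[0,0,0],"claw":0.55},{"xyz":[0,0,2.9],"delta_rot":[0,0,0],"claw":0.75},{"xyz":[0,0,2.9],"delta_rot":[0,0,0],"claw":0.9},{"xyz":[0,0,2.9],"delta_rot":[0,0,0],"claw":0.95},{"xyz":[0,0,2.9],"delta_rot":[0,0,0],"claw":0.95},{"xyz":[0,0,2.9],"delta_rot":[0,0,0],"claw":0.95}]' 50
```

```text
time_s: 27.1
tcp_pos: [0.6237, -0.2999, 0.2859]
eef_rot: [180.0, -0.0, -88.2]
contact_force: [-3.9, 0.9, 4.3]
gripper_width: 0.0152
gripper_force: 50.0
```

```bash
python3 -m crank '[{"xyz":[0,0.35,-0.04],"delta_rot":[0,0,0],"claw":0.95},{"xyz":[0,0.7,-0.07],"delta_rot":[0,0,0],"claw":0.95},{"xyz":[0,1.4,-0.07],"delta_rot":[0,0,0],"claw":0.95},{"xyz":[0,2.09,0],"delta_rot":[0,0,0],"claw":0.95},{"xyz":[0,2.78,0.14],"delta_rot":[0,0,0],"claw":0.95},{"xyz":[0,3.45,0.34],"delta_rot":[0,0,0],"claw":0.95},{"xyz":[0,4.09,0.62],"delta_rot":[0,0,0],"claw":0.95},{"xyz":[0,4.71,0.95],"delta_rot":[0,0,0],"claw":0.95},{"xyz":[0,5.28,1.35],"delta_rot":[0,0,0],"claw":0.95},{"xyz":[0,5.82,1.8],"delta_rot":[0,0,0],"claw":0.95},{"xyz":[0,6.31,2.3],"delta_rot":[0,0,0],"claw":0.95},{"xyz":[0,6.74,2.85],"delta_rot":[0,0,0],"claw":0.95},{"xyz":[0,7.12,3.44],"delta_rot":[0,0,0],"claw":0.95},{"xyz":[0,7.44,4.06],"delta_rot":[0,0,0],"claw":0.95},{"xyz":[0,7.69,4.71],"delta_rot":[0,0,0],"claw":0.95},{"xyz":[0,7.69,4.71],"delta_rot":[0,0,0],"claw":0.95},{"xyz":[0,7.69,4.71],"delta_rot":[0,0,0],"claw":0.95}]' 60
```

```text
time_s: 29.22
tcp_pos: [0.3941, -0.3066, 0.1448]
eef_rot: [-179.9, 0.0, -88.2]
contact_force: [1.5, 5.1, 3.5]
gripper_width: 0.0146
gripper_force: 60.0
```

```bash
python3 -m crank '[{"xyz":[0,0.1,0.34],"delta_rot":[0,0,0],"claw":0.95},{"xyz":[0,0.19,0.68],"delta_rot":[0,0,0],"claw":0.95},{"xyz":[0,0.26,1.02],"delta_rot":[0,0,0],"claw":0.95},{"xyz":[0,0.31,1.37],"delta_rot":[0,0,0],"claw":0.95},{"xyz":[0,0.34,1.71],"delta_rot":[0,0,0],"claw":0.95},{"xyz":[0,0.35,1.9],"delta_rot":[0,0,0],"claw":0.95},{"xyz":[0,0.35,2.06],"delta_rot":[0,0,0],"claw":0.95},{"xyz":[0,0.36,2.2],"delta_rot":[0,0,0],"claw":0.95},{"xyz":[0,0.36,2.2],"delta_rot":[0,0,0],"claw":0.95},{"xyz":[0,0.36,2.2],"delta_rot":[0,0,0],"claw":0.95}]'
```

```text
time_s: 30.48
tcp_pos: [0.3818, -0.307, 0.0787]
eef_rot: [179.9, 0.0, -88.2]
contact_force: [-3.0, 5.1, 7.3]
gripper_width: 0.0144
gripper_force: 60.0
```

```bash
python3 -m crank '[{"xyz":[0,0,0.06],"delta_rot":[0,0,0],"claw":0.95},{"xyz":[0,0,0.1],"delta_rot":[0,0,0],"claw":0.95},{"xyz":[0,0,0.1],"delta_rot":[0,0,0],"claw":0.95}]';python3 -m crank '[{"xyz":[0,0,0.05],"delta_rot":[0,0,0],"claw":0.95},{"xyz":[0,0,0.1],"delta_rot":[0,0,0],"claw":0.95},{"xyz":[0,0,0.1],"delta_rot":[0,0,0],"claw":0.95}]'
```

```text
time_s: 30.85
tcp_pos: [0.3817, -0.307, 0.0759]
eef_rot: [179.9, 0.0, -88.2]
contact_force: [-3.7, 6.0, 10.8]
gripper_width: 0.0145
gripper_force: 60.0
time_s: 31.22
tcp_pos: [0.3816, -0.307, 0.0729]
eef_rot: [179.9, 0.0, -88.2]
contact_force: [-4.0, 5.3, 10.1]
gripper_width: 0.0148
gripper_force: 60.0
```

```bash
python3 -m crank '[{"xyz":[0,0,0.05],"delta_rot":[0,0,0],"claw":0.95},{"xyz":[0,0,0.1],"delta_rot":[0,0,0],"claw":0.95},{"xyz":[0,0,0.1],"delta_rot":[0,0,0],"claw":0.95}]';python3 -m crank '[{"xyz":[0,0,0.05],"delta_rot":[0,0,0],"claw":0.95},{"xyz":[0,0,0.1],"delta_rot":[0,0,0],"claw":0.95},{"xyz":[0,0,0.1],"delta_rot":[0,0,0],"claw":0.95}]'
```

```text
time_s: 31.6
tcp_pos: [0.3816, -0.307, 0.0714]
eef_rot: [179.9, 0.0, -88.2]
contact_force: [-8.2, 11.8, 28.0]
gripper_width: 0.0148
gripper_force: 60.0
time_s: 31.98
tcp_pos: [0.3817, -0.3072, 0.0706]
eef_rot: [180.0, -0.0, -88.1]
contact_force: [-15.0, 20.1, 56.5]
gripper_width: 0.0143
gripper_force: 60.0
```

The arm hit its hard stop, so the stoppers are home. Now I'll ease it back up slowly.

```bash
python3 -m crank '[{"xyz":[0,0,-0.18],"delta_rot":[0,0,0],"claw":0.95},{"xyz":[0,0,-0.35],"delta_rot":[0,0,0],"claw":0.95},{"xyz":[0,-0.02,-0.67],"delta_rot":[0,0,0],"claw":0.95},{"xyz":[0,-0.05,-1.01],"delta_rot":[0,0,0],"claw":0.95},{"xyz":[0,-0.11,-1.36],"delta_rot":[0,0,0],"claw":0.95},{"xyz":[0,-0.17,-1.7],"delta_rot":[0,0,0],"claw":0.95},{"xyz":[0,-0.26,-2.04],"delta_rot":[0,0,0],"claw":0.95},{"xyz":[0,-0.36,-2.38],"delta_rot":[0,0,0],"claw":0.95},{"xyz":[0,-0.48,-2.71],"delta_rot":[0,0,0],"claw":0.95},{"xyz":[0,-0.61,-3.03],"delta_rot":[0,0,0],"claw":0.95},{"xyz":[0,-0.77,-3.34],"delta_rot":[0,0,0],"claw":0.95},{"xyz":[0,-0.93,-3.65],"delta_rot":[0,0,0],"claw":0.95},{"xyz":[0,-1.12,-3.95],"delta_rot":[0,0,0],"claw":0.95},{"xyz":[0,-1.31,-4.24],"delta_rot":[0,0,0],"claw":0.95},{"xyz":[0,-1.52,-4.52],"delta_rot":[0,0,0],"claw":0.95},{"xyz":[0,-1.74,-4.79],"delta_rot":[0,0,0],"claw":0.95},{"xyz":[0,-1.98,-5.04],"delta_rot":[0,0,0],"claw":0.95},{"xyz":[0,-2.23,-5.29],"delta_rot":[0,0,0],"claw":0.95}]'
python3 -c "
import numpy as np
y0,z0=5.82,1.80
for p in np.arange(.70,-.16,-.05): print(round(p,2),round((.21*np.sin(p)+.0314)/.03-y0,2),round(-(.21*np.cos(p)-.2076)/.03-z0,2))"
```

```text
time_s: 34.22
tcp_pos: [0.4446, -0.3051, 0.2261]
eef_rot: [179.5, 0.1, -88.2]
contact_force: [-19.3, 7.6, 17.5]
gripper_width: 0.0145
gripper_force: 60.0
0.7 -0.26 -0.23
0.65 -0.54 -0.45
0.6 -0.82 -0.66
0.55 -1.11 -0.85
0.5 -1.42 -1.02
0.45 -1.73 -1.18
0.4 -2.05 -1.33
0.35 -2.37 -1.46
0.3 -2.7 -1.57
0.25 -3.04 -1.66
0.2 -3.38 -1.74
0.15 -3.73 -1.8
0.1 -4.07 -1.85
0.05 -4.42 -1.87
-0.0 -4.77 -1.88
-0.05 -5.12 -1.87
-0.1 -5.47 -1.85
-0.15 -5.82 -1.8
```

```bash
python3 -m crank '[{"xyz":[0,-0.1,-0.26],"delta_rot":[0,0,0],"claw":0.95},{"xyz":[0,-0.4,-0.56],"delta_rot":[0,0,0],"claw":0.95},{"xyz":[0,-0.7,-0.78],"delta_rot":[0,0,0],"claw":0.95},{"xyz":[0,-1.01,-0.98],"delta_rot":[0,0,0],"claw":0.95}]'
```

```text
time_s: 34.72
tcp_pos: [0.48, -0.3044, 0.255]
eef_rot: [179.9, -0.0, -88.2]
contact_force: [-6.3, 3.6, 7.2]
gripper_width: 0.0146
gripper_force: 60.0
```

```bash
python3 -m crank '[{"xyz":[0,-0.31,-0.2],"delta_rot":[0,0,0],"claw":0.95},{"xyz":[0,-0.62,-0.37],"delta_rot":[0,0,0],"claw":0.95},{"xyz":[0,-0.94,-0.52],"delta_rot":[0,0,0],"claw":0.95},{"xyz":[0,-1.26,-0.65],"delta_rot":[0,0,0],"claw":0.95},{"xyz":[0,-1.59,-0.77],"delta_rot":[0,0,0],"claw":0.95},{"xyz":[0,-1.93,-0.87],"delta_rot":[0,0,0],"claw":0.95},{"xyz":[0,-2.27,-0.95],"delta_rot":[0,0,0],"claw":0.95},{"xyz":[0,-2.62,-1.01],"delta_rot":[0,0,0],"claw":0.95},{"xyz":[0,-2.96,-1.06],"delta_rot":[0,0,0],"claw":0.95},{"xyz":[0,-3.31,-1.08],"delta_rot":[0,0,0],"claw":0.95},{"xyz":[0,-3.66,-1.09],"delta_rot":[0,0,0],"claw":0.95},{"xyz":[0,-4.01,-1.08],"delta_rot":[0,0,0],"claw":0.95},{"xyz":[0,-4.36,-1.06],"delta_rot":[0,0,0],"claw":0.95}]'; python3 -m crank '[{"xyz":[0,-0.15,0.02],"delta_rot":[0,0,0],"claw":0.95},{"xyz":[0,-0.25,0.03],"delta_rot":[0,0,0],"claw":0.95},{"xyz":[0,-0.25,0.03],"delta_rot":[0,0,0],"claw":0.95}]'
```

```text
time_s: 36.35
tcp_pos: [0.6114, -0.3011, 0.2859]
eef_rot: [-180.0, -0.1, -88.2]
contact_force: [-1.0, -5.6, 2.3]
gripper_width: 0.0147
gripper_force: 60.0
time_s: 36.72
tcp_pos: [0.6191, -0.3009, 0.285]
eef_rot: [-180.0, -0.1, -88.2]
contact_force: [-0.2, -5.6, 1.1]
gripper_width: 0.0147
gripper_force: 60.0
```

```bash
python3 -m crank '[{"xyz":[0,-0.1,0.01],"delta_rot":[0,0,0],"claw":0.95},{"xyz":[0,-0.2,0.02],"delta_rot":[0,0,0],"claw":0.95},{"xyz":[0,-0.2,0.02],"delta_rot":[0,0,0],"claw":0.95}]'; python3 -m crank '[{"xyz":[0,0,0],"delta_rot":[0,0,0],"claw":0.85},{"xyz":[0,0,0],"delta_rot":[0,0,0],"claw":0.7},{"xyz":[0,0,0],"delta_rot":[0,0,0],"claw":0.55},{"xyz":[0,0,0],"delta_rot":[0,0,0],"claw":0.55},{"xyz":[0,0,0],"delta_rot":[0,0,0],"claw":0.55},{"xyz":[0,0,-1],"delta_rot":[0,0,0],"claw":0.55},{"xyz":[0,0,-2.5],"delta_rot":[0,0,0],"claw":0.55},{"xyz":[0,1.5,-3.5],"delta_rot":[0,0,-10],"claw":0.4},{"xyz":[0,3.5,-3.5],"delta_rot":[0,0,-20],"claw":0.2},{"xyz":[0,5.5,-3],"delta_rot":[0,0,-30],"claw":0},{"xyz":[0,7,-2],"delta_rot":[0,0,-40],"claw":0},{"xyz":[0,7,-1],"delta_rot":[0,0,-50],"claw":0},{"xyz":[-1,7,0],"delta_rot":[0,0,-60],"claw":0},{"xyz":[-2,7,1],"delta_rot":[0,0,-70],"claw":0},{"xyz":[-2,7,2],"delta_rot":[0,0,-80],"claw":0},{"xyz":[-2,7,2.6],"delta_rot":[0,0,-90],"claw":0},{"xyz":[-2,7,2.6],"delta_rot":[0,0,-90],"claw":0},{"xyz":[-2,7,2.6],"delta_rot":[0,0,-90],"claw":0}]'; python3 w.py w10
python3 - <<'E'
from w import *; from plant import optics
np.save('t10.npy',optics.capture('top'),allow_pickle=True)
for nm,i in (('w',np.load('w10.npy',allow_pickle=True).item()['c']['img']),('t',cam('t10')[0]['img'])):
  i=i.astype(int); b,g,r=i[...,0],i[...,1],i[...,2]
  for k,m in dict(amber=(r>80)&(r>1.25*g)&(g>2.2*b)&(g>.45*r),red=(r>80)&(r>2.2*g)&(r>2.2*b),yel=(r>120)&(g>.8*r)&(b<.4*r)).items():
    n,l,st,ce=cv2.connectedComponentsWithStats(m.astype(np.uint8))
    for q in range(1,n):
      if st[q,4]>25: print(nm,k,st[q],ce[q])
E
```

```text
time_s: 37.1
tcp_pos: [0.6236, -0.3007, 0.2845]
eef_rot: [179.9, -0.1, -88.2]
contact_force: [-5.6, -5.1, 3.1]
gripper_width: 0.0146
gripper_force: 60.0
time_s: 39.35
tcp_pos: [0.4129, -0.2467, 0.2074]
eef_rot: [180.0, -0.1, 1.6]
contact_force: [-0.1, -0.5, 0.5]
gripper_width: 0.0877
gripper_force: 0.0
[ 0.41290427 -0.24665154  0.20740838] [ 1.79971488e+02 -7.09053220e-02  1.57785413e+00] 0.08766669012021341
w amber [232  84  25  31  56] [248.66071429  94.69642857]
w amber [ 354   87   47   41 1306] [374.86830015 106.72128637]
w amber [392 240  12   7  28] [397.46428571 243.42857143]
w amber [403 244   7  17  42] [406.16666667 252.28571429]
w amber [393 272  15   9  58] [400.86206897 275.75862069]
w red [ 30   0  27  17 307] [42.94136808  6.34527687]
w red [461  15  26  64 245] [467.26938776  47.42040816]
w red [453  33  22  45 172] [459.62209302  54.78488372]
w red [ 40  34  29  33 662] [55.49697885 50.14954683]
w red [445  35  23  43 153] [451.62091503  55.4379085 ]
w red [438  37  22  42 139] [444.6618705   57.31654676]
w red [432  39  18  38 121] [437.39669421  57.66942149]
w red
[... 550 characters left out ...]
 105.05581708]
w yel [350  88  28  42 224] [359.25446429 114.0625    ]
t amber [333 208  15  14 103] [339.59223301 213.93203883]
t amber [425 307   2  35  38] [425.07894737 324.81578947]
t red [ 25 118  14   7  31] [ 31.58064516 121.58064516]
t red [ 30 135  13  13  33] [ 35.12121212 142.57575758]
t red [208 162   8  12  28] [210.42857143 169.39285714]
t red [ 366  171   82   41 1875] [408.0304     192.78293333]
t red [182 181  18   6  89] [190.68539326 183.85393258]
t red [215 184   9  13  38] [218.18421053 191.05263158]
t red [285 210  11  14  72] [289.23611111 216.02777778]
t red [ 427  296   55   54 2756] [454.09724238 322.6404209 ]
t yel [308 208  15  15 181] [314.92265193 215.07734807]
```

```bash
python3 - <<'E'
from w import *
for n in ('w8','w10'):
  S=np.load(n+'.npy',allow_pickle=True).item(); i=S['c']['img']; m=(i.max(2)<70).astype(np.uint8); m[160:]=0; m[:60]=0
  k,l,st,ce=cv2.connectedComponentsWithStats(m)
  for q in range(1,k):
    if 150<st[q,4]<1500: 
      o,d=wray(*ce[q],S,1); print(n,st[q],[np.round(o+d*(z-o[2])/d[2],4) for z in (.1,.093)])
E
python3 to.py .4955 -.3835 .04 1.8
```

```text
w8 [208  95  26  25 492] [array([ 0.4876, -0.2254,  0.1   ]), array([ 0.4876, -0.2246,  0.093 ])]
w8 [381  97  22  24 406] [array([ 0.4967, -0.3832,  0.1   ]), array([ 0.4969, -0.3866,  0.093 ])]
w10 [220  95  25  24 468] [array([ 0.4875, -0.2258,  0.1   ]), array([ 0.4875, -0.2253,  0.093 ])]
w10 [386  97  21  22 375] [array([ 0.4964, -0.3796,  0.1   ]), array([ 0.4967, -0.3832,  0.093 ])]
at [ 0.413 -0.247  0.207] [179.975  -0.096   1.644] w 0.08768198578340633 t 39.45 F [ 0.03  -0.296 -1.259]
xyz [2.611 4.636 5.588] rot [ 0.025 -0.096 -0.156]
```

The amber stopper's apparent shift matches a 7 mm drop, so the stoppers are home. Next I move amber to the incubator.

```bash
python3 -m crank '[{"xyz":[1,2,0],"delta_rot":[0,0,0],"claw":0},{"xyz":[2.3,4,0],"delta_rot":[0,0,0],"claw":0},{"xyz":[2.64,4.63,1],"delta_rot":[0,0,0],"claw":0},{"xyz":[2.64,4.63,2.5],"delta_rot":[0,0,0],"claw":0.1},{"xyz":[2.64,4.63,4],"delta_rot":[0,0,0],"claw":0.15},{"xyz":[2.64,4.63,5],"delta_rot":[0,0,0],"claw":0.15},{"xyz":[2.64,4.63,5.5],"delta_rot":[0,0,0],"claw":0.15},{"xyz":[2.64,4.63,5.58],"delta_rot":[0,0,0],"claw":0.15},{"xyz":[2.64,4.63,5.58],"delta_rot":[0,0,0],"claw":0.35},{"xyz":[2.64,4.63,5.58],"delta_rot":[0,0,0],"claw":0.6},{"xyz":[2.64,4.63,5.58],"delta_rot":[0,0,0],"claw":0.6},{"xyz":[2.64,4.63,5.58],"delta_rot":[0,0,0],"claw":0.6},{"xyz":[2.64,4.63,5.58],"delta_rot":[0,0,0],"claw":0.6}]' 25; python3 -m crank '[{"xyz":[0,0,-0.5],"delta_rot":[0,0,0],"claw":0.6},{"xyz":[0,0,-1.5],"delta_rot":[0,0,0],"claw":0.6},{"xyz":[0,0,-3],"delta_rot":[0,0,0],"claw":0.6},{"xyz":[-0.5,-1,-4.5],"delta_rot":[0,0,0],"claw":0.6},{"xyz":[-1,-2,-5],"delta_rot":[0,0,0],"claw":0.6},{"xyz":[-1,-3.5,-5],"delta_rot":[0,0,0],"claw":0.6},{"xyz":[-1,-5,-5],"delta_rot":[0,0,0],"claw":0.6},{"xyz":[-1,-6.5,-5],"delta_rot":[0,0,0],"claw":0.6},{"xyz":[-1,-8,-5],"delta_rot":[0,0,0],"claw":0.6},{"xyz":[-1,-9.5,-5],"delta_rot":[0,0,0],"claw":0.6},{"xyz":[-1,-11,-5],"delta_rot":[0,0,0],"claw":0.6},{"xyz":[-1,-12.5,-5],"delta_rot":[0,0,0],"claw":0.6},{"xyz":[-1,-14,-5],"delta_rot":[0,0,0],"claw":0.6},{"xyz":[-1,-15.5,-5],"delta_rot":[0,0,0],"claw":0.6},{"xyz":[-1,-17,-5],"delta_rot":[0,0,0],"claw":0.6},{"xyz":[-1,-18.5,-5],"delta_rot":[0,0,0],"claw":0.6},{"xyz":[-1,-20,-5],"delta_rot":[0,0,0],"claw":0.6},{"xyz":[-1,-21.5,-5],"delta_rot":[0,0,0],"claw":0.6}]'; python3 to.py .485 .335 .053 1.8
```

```text
time_s: 41.08
tcp_pos: [0.4962, -0.383, 0.0399]
eef_rot: [180.0, -0.1, 1.8]
contact_force: [-1.6, 1.0, 5.4]
gripper_width: 0.0456
gripper_force: 25.0
time_s: 43.32
tcp_pos: [0.4452, 0.2624, 0.1898]
eef_rot: [-180.0, -0.0, 1.8]
contact_force: [0.7, -0.2, -1.3]
gripper_width: 0.0458
gripper_force: 25.0
at [0.445 0.262 0.19 ] [-179.971   -0.017    1.801] w 0.04577238549819241 t 43.325 F [ 0.712 -0.177 -1.338]
xyz [ 1.4   -2.376  4.563] rot [-0.029 -0.017  0.001]
```

```bash
python3 -m crank '[{"xyz":[0.7,-1.2,0],"delta_rot":[0,0,0],"claw":0.6},{"xyz":[1.4,-2.2,0],"delta_rot":[0,0,0],"claw":0.6},{"xyz":[1.4,-2.38,1],"delta_rot":[0,0,0],"claw":0.6},{"xyz":[1.4,-2.38,2.5],"delta_rot":[0,0,0],"claw":0.6},{"xyz":[1.4,-2.38,3.7],"delta_rot":[0,0,0],"claw":0.6},{"xyz":[1.4,-2.38,4.3],"delta_rot":[0,0,0],"claw":0.6},{"xyz":[1.4,-2.38,4.5],"delta_rot":[0,0,0],"claw":0.6},{"xyz":[1.4,-2.38,4.6],"delta_rot":[0,0,0],"claw":0.6},{"xyz":[1.4,-2.38,4.6],"delta_rot":[0,0,0],"claw":0.6}]'; python3 -m crank '[{"xyz":[0,0,0.03],"delta_rot":[0,0,0],"claw":0.6},{"xyz":[0,0,0.03],"delta_rot":[0,0,0],"claw":0.6}]'
```

```text
time_s: 44.45
tcp_pos: [0.4857, 0.334, 0.0519]
eef_rot: [-179.9, -0.0, 1.8]
contact_force: [0.3, -0.3, -0.3]
gripper_width: 0.0452
gripper_force: 25.0
time_s: 44.7
tcp_pos: [0.4855, 0.3338, 0.0507]
eef_rot: [-180.0, -0.0, 1.8]
contact_force: [0.5, -0.4, -1.6]
gripper_width: 0.0454
gripper_force: 25.0
```

```bash
python3 -m crank '[{"xyz":[0,0,0.03],"delta_rot":[0,0,0],"claw":0.6},{"xyz":[0,0,0.03],"delta_rot":[0,0,0],"claw":0.45},{"xyz":[0,0,0.03],"delta_rot":[0,0,0],"claw":0.25},{"xyz":[0,0,0.03],"delta_rot":[0,0,0],"claw":0.25},{"xyz":[0,0,0.03],"delta_rot":[0,0,0],"claw":0.25},{"xyz":[0,0,-1],"delta_rot":[0,0,0],"claw":0.25},{"xyz":[0,0,-2.5],"delta_rot":[0,0,0],"claw":0.25},{"xyz":[0,0,-4],"delta_rot":[0,0,0],"claw":0.25},{"xyz":[-0.5,1,-5],"delta_rot":[0,0,0],"claw":0.15},{"xyz":[-1.2,3,-5],"delta_rot":[0,0,0],"claw":0.15},{"xyz":[-1.5,5,-5],"delta_rot":[0,0,0],"claw":0.15},{"xyz":[-1.5,7,-5],"delta_rot":[0,0,0],"claw":0.15},{"xyz":[-1.5,9,-5],"delta_rot":[0,0,0],"claw":0.15},{"xyz":[-1.5,11,-5],"delta_rot":[0,0,0],"claw":0.15},{"xyz":[-1.5,13,-5],"delta_rot":[0,0,0],"claw":0.15},{"xyz":[-1.2,15,-5],"delta_rot":[0,0,0],"claw":0.15},{"xyz":[-1.2,17,-5],"delta_rot":[0,0,0],"claw":0.15},{"xyz":[-1.2,18,-5],"delta_rot":[0,0,0],"claw":0.15},{"xyz":[-1.2,18,-5],"delta_rot":[0,0,0],"claw":0.15}]'; python3 w.py w11
python3 - <<'E'
from w import *
S=np.load('w11.npy',allow_pickle=True).item(); i=S['c']['img']; m=(i.max(2)<70).astype(np.uint8)
k,l,st,ce=cv2.connectedComponentsWithStats(m)
for q in range(1,k):
    if 150<st[q,4]<1500: 
      o,d=wray(*ce[q],S,1); print(st[q],np.round(o+d*(.093-o[2])/d[2],4),i[int(ce[q][1])-16,int(ce[q][0])])
E
python3 to.py .4875 -.2255 .04 1.8
```

```text
time_s: 47.08
tcp_pos: [0.4659, -0.2091, 0.1998]
eef_rot: [180.0, 0.0, 1.6]
contact_force: [-0.2, -0.4, 0.6]
gripper_width: 0.0742
gripper_force: 0.0
[ 0.46587779 -0.20912689  0.19975722] [1.79999752e+02 4.59155167e-02 1.59279755e+00] 0.0742469709006131
[ 37  17  17  19 225] [0.6383 0.0161 0.093 ] [183 189 193]
[238  58  34   6 171] [ 0.5813 -0.207   0.093 ] [80 73 71]
[206  61  22  15 197] [ 0.5733 -0.1762  0.093 ] [105 100  94]
[ 50  77  17  20 261] [ 0.5685 -0.0067  0.093 ] [191 197 203]
[260 153  25  25 473] [ 0.4882 -0.2248  0.093 ] [ 16  15 148]
[166 275  16  19 221] [ 0.3571 -0.1238  0.093 ] [109 106 106]
[328 275  16  19 210] [ 0.362  -0.3017  0.093 ] [101  98  98]
[203 277  22  16 176] [ 0.3595 -0.1679  0.093 ] [107 105 104]
at [ 0.466 -0.208  0.2  ] [-179.989    0.037    1.649] w 0.07417790029482514 t 47.125 F [ 0.252  0.276 -0.585]
xyz [0.706 0.602 5.326] rot [-0.011  0.037 -0.151]
```

```bash
python3 -m crank '[{"xyz":[0.72,0.58,0.5],"delta_rot":[0,0,0],"claw":0.15},{"xyz":[0.72,0.58,2],"delta_rot":[0,0,0],"claw":0.15},{"xyz":[0.72,0.58,3.5],"delta_rot":[0,0,0],"claw":0.15},{"xyz":[0.72,0.58,4.8],"delta_rot":[0,0,0],"claw":0.15},{"xyz":[0.72,0.58,5.2],"delta_rot":[0,0,0],"claw":0.15},{"xyz":[0.72,0.58,5.32],"delta_rot":[0,0,0],"claw":0.15},{"xyz":[0.72,0.58,5.32],"delta_rot":[0,0,0],"claw":0.35},{"xyz":[0.72,0.58,5.32],"delta_rot":[0,0,0],"claw":0.6},{"xyz":[0.72,0.58,5.32],"delta_rot":[0,0,0],"claw":0.6},{"xyz":[0.72,0.58,5.32],"delta_rot":[0,0,0],"claw":0.6},{"xyz":[0.72,0.58,5.32],"delta_rot":[0,0,0],"claw":0.6}]' 25; python3 -m crank '[{"xyz":[0,0,-0.5],"delta_rot":[0,0,0],"claw":0.6},{"xyz":[0,0,-1.5],"delta_rot":[0,0,0],"claw":0.6},{"xyz":[0,0,-3],"delta_rot":[0,0,0],"claw":0.6},{"xyz":[-0.5,-1,-4.5],"delta_rot":[0,0,0],"claw":0.6},{"xyz":[-1,-2,-5],"delta_rot":[0,0,0],"claw":0.6},{"xyz":[-1,-3.5,-5],"delta_rot":[0,0,0],"claw":0.6},{"xyz":[-1,-5,-5],"delta_rot":[0,0,0],"claw":0.6},{"xyz":[-1,-6.5,-5],"delta_rot":[0,0,0],"claw":0.6},{"xyz":[-1,-8,-5],"delta_rot":[0,0,0],"claw":0.6},{"xyz":[-1,-9.5,-5],"delta_rot":[0,0,0],"claw":0.6},{"xyz":[-1,-11,-5],"delta_rot":[0,0,0],"claw":0.6},{"xyz":[-1,-12.5,-5],"delta_rot":[0,0,0],"claw":0.6},{"xyz":[-0.8,-14,-5],"delta_rot":[0,0,0],"claw":0.6},{"xyz":[-0.5,-15.2,-5],"delta_rot":[0,0,0],"claw":0.6},{"xyz":[0,-15.5,-5],"delta_rot":[0,0,0],"claw":0.6},{"xyz":[0,-15.5,-5],"delta_rot":[0,0,0],"claw":0.6},{"xyz":[0,-15.5,-5],"delta_rot":[0,0,0],"claw":0.6}]'; python3 to.py .483 .24 .05 1.8
```

```text
time_s: 48.5
tcp_pos: [0.4888, -0.2241, 0.0413]
eef_rot: [180.0, -0.1, 1.8]
contact_force: [-0.3, 2.2, 6.4]
gripper_width: 0.0453
gripper_force: 25.0
time_s: 50.62
tcp_pos: [0.4736, 0.2397, 0.1905]
eef_rot: [180.0, 0.0, 1.7]
contact_force: [-1.0, -0.9, -1.0]
gripper_width: 0.0455
gripper_force: 25.0
at [0.474 0.24  0.191] [179.979   0.038   1.728] w 0.04551231270286711 t 50.625 F [-0.994 -0.935 -0.987]
xyz [ 0.316 -0.002  4.684] rot [ 0.021  0.038 -0.072]
```

```bash
python3 -m crank '[{"xyz":[0.32,0,0.5],"delta_rot":[0,0,0],"claw":0.6},{"xyz":[0.32,0,2],"delta_rot":[0,0,0],"claw":0.6},{"xyz":[0.32,0,3.5],"delta_rot":[0,0,0],"claw":0.6},{"xyz":[0.32,0,4.3],"delta_rot":[0,0,0],"claw":0.6},{"xyz":[0.32,0,4.5],"delta_rot":[0,0,0],"claw":0.6},{"xyz":[0.32,0,4.6],"delta_rot":[0,0,0],"claw":0.6},{"xyz":[0.32,0,4.63],"delta_rot":[0,0,0],"claw":0.6},{"xyz":[0.32,0,4.63],"delta_rot":[0,0,0],"claw":0.6}]'; python3 -m crank '[{"xyz":[0,0,0.02],"delta_rot":[0,0,0],"claw":0.6},{"xyz":[0,0,0.02],"delta_rot":[0,0,0],"claw":0.6}]'
```

```text
time_s: 51.62
tcp_pos: [0.4839, 0.2415, 0.0525]
eef_rot: [-179.9, -0.1, 1.8]
contact_force: [-0.0, 0.2, -1.0]
gripper_width: 0.0456
gripper_force: 25.0
time_s: 51.88
tcp_pos: [0.4836, 0.2412, 0.0514]
eef_rot: [-180.0, -0.0, 1.8]
contact_force: [0.1, -0.5, -1.5]
gripper_width: 0.0452
gripper_force: 25.0
```

Release, retreat up and toward the robot, and take a final look.

```bash
python3 -m crank '[{"xyz":[0,0,0.03],"delta_rot":[0,0,0],"claw":0.6},{"xyz":[0,0,0.03],"delta_rot":[0,0,0],"claw":0.45},{"xyz":[0,0,0.03],"delta_rot":[0,0,0],"claw":0.25},{"xyz":[0,0,0.03],"delta_rot":[0,0,0],"claw":0.25},{"xyz":[0,0,0.03],"delta_rot":[0,0,0],"claw":0.25},{"xyz":[0,0,-1],"delta_rot":[0,0,0],"claw":0.25},{"xyz":[0,0,-2.5],"delta_rot":[0,0,0],"claw":0.25},{"xyz":[0,0,-4],"delta_rot":[0,0,0],"claw":0.25},{"xyz":[-1,1,-5.5],"delta_rot":[0,0,0],"claw":0.1},{"xyz":[-1.5,3,-6],"delta_rot":[0,0,0],"claw":0.1},{"xyz":[-1.5,5,-6],"delta_rot":[0,0,0],"claw":0.1},{"xyz":[-1.5,6,-6],"delta_rot":[0,0,0],"claw":0.1},{"xyz":[-1.5,6,-6],"delta_rot":[0,0,0],"claw":0.1},{"xyz":[-1.5,6,-6],"delta_rot":[0,0,0],"claw":0.1}]'
python3 - <<'E'
from h import *; from plant import optics
w=optics.capture('wrist')['img'];s=optics.capture('scene')['img'];t=optics.capture('top')['img']
L=np.vstack([cv2.resize(s,(400,300)),cv2.resize(t,(400,300))]);Rr=np.vstack([cv2.resize(w[:270],(400,250)),cv2.resize(s[80:270,200:420],(400,350))])
cv2.imwrite('pics/f.png',np.hstack([L,Rr]))
E
```

```text
time_s: 53.62
tcp_pos: [0.4443, 0.06, 0.2311]
eef_rot: [-180.0, -0.0, 1.8]
contact_force: [0.6, 0.4, -0.2]
gripper_width: 0.0788
gripper_force: 0.0
```

View pics/f.png

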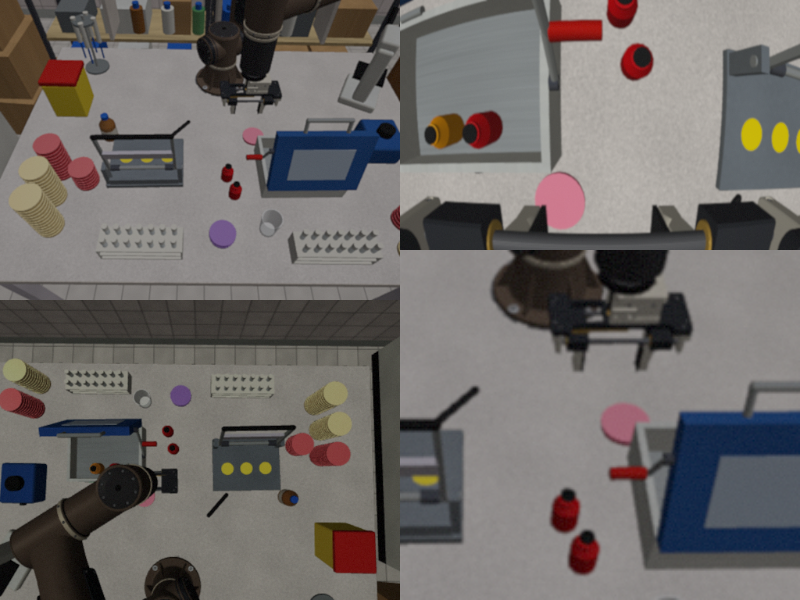

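Amber (445,130) and red (480,130) stand in the incubator. The lid is up with its stay locked, the press arm is at rest, and the bystanders are undisturbed.

```bash
python3 -c "
from plant import job; print(job.close_job())"
```

```text
the job is handed in; nothing more can be done
None
```

I handed the job in at about 54 s: lid locked open, stoppers pressed home in one stroke (confirmed by image for amber only), press arm eased back up, and the amber and red bottles upright in the incubator; no violet bottle was there.

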